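# Set the boom-stand magnifier over the green circuit board

## Robot

A 6-joint arm with a two-finger parallel gripper is mounted at the origin on the work surface. World frame = base frame: x ahead of the robot, y to its left, z up, the work surface at z = 0. Lengths are in mm, angles in rad, forces in N, time in s.
With the tool pointing down it reaches from about 300 to 775 mm from the base axis. Payload 14.6 kg.
Tool frame: the origin (TCP) lies between the finger pads; the fingertips stand 17 mm ahead of it and the grasp point (between the pads) lies 2 mm behind it (manip.tip_reach is the distance from the TCP to the fingertips, in mm); z points along the fingers, y is the line along which they close (so a half turn about z gives the same grasp; the last joint's range is limited). The gripper opens to 94 mm and grips with 3 to 60 N. Pads are 16 mm wide; open, the fingers measure 119 mm over their backs; the gripper's body (75 mm by 177 mm) begins 78 mm behind the grasp point.
Start: joints at [1.16, 0.3, 1.521, -0, 1.321, -0.067], TCP at [185.384, 517.805, 222.446] pointing down, gripper open.
Joint ranges: [-3.03, 3.03], [-0.79, 2.21], [0.23, 2.52], [-1.04, 4.18], [0, 3.07], [-2.55, 2.55]. Speed limits (rad/s): [2.22, 2.22, 2.57, 3.14, 3.14, 3.14].

## Interface

Orientations are given as [roll, pitch, yaw] about the fixed x, y, z axes, in that order (R = Rz(yaw) Ry(pitch) Rx(roll)).
In Python, from cell import manip, viewer gives the robot as it stands.
- The arm moves only by the tool apply_moves, never from a script. Its argument "moves" is a list of rows, each a list of 3 entries, a list of its own where there are three numbers: the shift along the tool's x, y, z each as a share of 0.25 m, from -1 to 1, then the turn, a rotation vector about the tool's x, y, z each as a share of pi rad, from -1 to 1, then the closure, from 0 (fully open) to 1 (shut). In form: [[[dx, dy, dz], [wx, wy, wz], grip], ...]. A call has 1 to 12 rows; each row is the pose to reach, as a shift and turn from the pose commanded when the call began, along the tool's axes at that moment, turning the shorter way round; what a row does not reach only later rows make up. A row lasts 1/12 s, in which the tool goes at most 41.7 mm and 7.16 degrees, less where a joint would pass 70% of its speed; a pose out of reach is approached as far as the arm can. A call with a number of a shift or a turn outside -1 to 1 is refused whole. A call with a gripper value outside its range is refused whole. The fingers move at their own pace and stop on an object; "squeeze" is the grip in N (left out, the last holds). Time passes only in rows, so rows that repeat a pose let the fingers close. It gives the time, the measured TCP pose, the force, the opening and the grip force at its end, in the units of the state.
- manip.read_state(): the state, without advancing time (a new reading comes with each control period).
- viewer.camera(name): name is "scene" or "side" or "wrist"; returns the picture (480x640x3 uint8, blue, green, red); there is no depth.
- viewer.camera_info(name): a dict with "camera_matrix" (3x3 intrinsics, pixels), "k1" (the pictures are not rectified: a ray, as slopes to the right and down, at radius r is drawn at 1 + k1 r^2 times it, then the intrinsics apply), "R" (3x3) and "t" (3): a world point X has camera coordinates R X + t. Camera axes: x right, y down, z forward; pixel columns grow to the right and rows downward; lengths in mm; the calibration is good to about 2 mm. A picture is of the moment at which its call begins: read the wrist's pose just before it. camera_info takes no time and is no camera call; for the wrist camera it gives the pose at the moment of the call.
- manip.sign_off(): hands the job in; it is judged then, once.
The state is a dict: "clock": time; "joints": joint angles; "qd": joint speeds; "effort": joint torques, N m; "eef_pos": TCP position; "eef_rot": TCP orientation; "wrist_force": force on the tool from outside, world axes, zero at the start; "moment": the same for the moment, N m; "finger_gap": finger opening in mm; "finger_force": force on a finger pad.
Only numpy, scipy, OpenCV 4.12 (cv2) and the standard library are available. Lean on these libraries where they do the work, as an engineer would, in place of code of your own. Each camera call takes 0.05 s, during which the arm holds its last target. There are 200 camera calls.

## Task

Set the bench magnifier up over the green circuit board: loosen the red clamp screw, draw the boom out to the right length and tighten the screw again, swing the arm round so that the lens stands centred above the chip of the green board, and press the lens head level. Do not touch the lens glass, and leave the tools and parts on the bench where they lie.

Things in the scene. Friction and masses are not known exactly. Their poses are not given: they have to be found in the camera images.
- column_foot (a point): Foot of the magnifier's upright column on the bench, on the column's axis (the vertical axis of joint swing). The stand cannot shift. Its grey base plate is 200 x 170 x 16 mm; the column is 25 mm in diameter and carries a grey clamp block (56 x 50 x 44 mm, centred on the column's axis, from 178 to 222 mm above the bench). A round steel boom, 14 mm in diameter, runs level through the block, its axis 200 mm above the bench and crossing the column's axis.
- swing (a joint): Angle (rad) of block, boom and lens about the column's axis, counter-clockwise seen from above. Friction-held: turns when pushed with 0.45 N m (3 to 4 N at the cross-bar), stays where it is left. Range -1.7 to 1.7.
- clamp_grip (a point): Middle of the wing of the red clamp screw on top of the block, on the column's axis, 254 mm above the bench. The wing is an upright plate, 48 mm long along this point's x, 12 mm thick along its y, 26 mm high (240 to 266 mm above the bench), on a stem 18 mm in diameter; there is 18 mm free under the wing down to the block's top. Grip it across its thickness from above and turn it.
- clamp (a joint): Turn (rad) of the clamp screw, counter-clockwise seen from above loosens: about 0 is tight, above 0.8 the boom slides freely; range -0.12 to 1.6. It takes up to 0.3 N m to turn and stays where it is left (near 0.65 it springs on a little towards loose). Tighten it to about 0; below 0.2 it is tight. Forcing it against either end of its range swings the arm.
- extend (a joint): Sliding (m) of the boom through the block; grows as the lens moves away from the column. The lens centre is 180 mm + this value from the column's axis. Starts pushed in; range -0.005 to 0.110. Held fast (against about 15 N) while the clamp is tight, takes about 3 N when it is loose.
- cross_bar (a point): Middle of the white cross-bar (10 x 132 x 16 mm, long side level and square to the boom) at the boom's end, at its height, 70 mm nearer the column than the lens centre. Its x points along the boom away from the column, y to the left of that, z up. The boom is bare between block and cross-bar: fingers can stand beside it there and push. The fork's arms run along both sides of the lens ring, outer faces 66 mm from the middle.
- lens_centre (a point): Centre of the lens, on the tilt axis, 200 mm above the bench. Its z is the lens's own axis (vertical when the lens is level); its x points away from the column. The lens sits in a white ring 110 mm in outer and 86 mm in inner diameter, 24 mm thick (12 mm above and below this point).
- tilt (a joint): Tilt (rad) of the lens ring in its fork about the level axis through the lens centre, square to the boom: 0 is level, positive has the edge away from the column raised. Friction-held (about 0.18 N m, 3 to 4 N at the edge), stays where it is left.
- lens_lip (a point): Top of the small grey lip (18 x 32 x 8 mm) on the ring's outer edge, away from the column: 59 mm from the lens centre along the lens's x and 12 mm along its z. Press it down to level the lens.
- lens_glass: The clear lens, 87 mm across and 6 mm thick, in the middle of the ring, its top 9 mm below the ring's upper edge; origin at its centre, z along its axis. Not to be touched.
- green_board_chip (a point): Top middle of the square black chip (20 mm, with a silver centre) in the middle of the green circuit board, 23 mm above the bench. The board is held in a holder of 105 x 78 mm, 24 mm high, that cannot shift. This is what the lens must stand above.
- blue_board_chip (a point): The same chip on the blue circuit board, in the same kind of holder; not the one to look at.
- multimeter: Bystander: yellow multimeter, 150 x 76 x 36 mm, lying; origin under its centre.
- phone: Bystander: black phone, 147 x 71 x 9 mm, lying; origin under its centre.
- driver_red: Bystander: red screwdriver, 170 mm, lying.
- driver_blue: Bystander: blue screwdriver, 150 mm, lying.
- solder_spool: Bystander: grey spool, 60 mm across, 40 mm high, standing.
- flux_jar: Bystander: small jar with black cap, 52 mm across, 55 mm high, standing.
- parts_tray: Bystander: blue divided tray, 130 x 90 x 30 mm.
- cutters: Bystander: side cutters with blue grips, 145 mm, lying.
Mind the look-alikes: they are no part of the job. What is shaped like the part that bears green_board_chip but orange is not meant.

How it is judged:
By the outcome, as a careful person would: the job done as asked, in the order asked, and still so for the second after the job is handed in, with the robot touching nothing.
It also fails if it takes over 67 s, if anything falls off the work surface, if the arm or the gripper's body presses on something with over 40 N, if the wrist force passes 120 N, or if a joint passes its speed limit or range.

## Working session

There is one attempt and no reset: what is moved stays moved. The work goes in short steps, Python scripts to look and compute and a tool call to move; the robot and the scene stay as the last step left them, time stands still between calls to the robot, and variables do not carry over. Pictures are saved under pics/ and viewed, at most 10 in all, crops included, and the job is handed in when it is done.

Besides the shell and the picture viewer there is one more tool, called after "Request:" as a command line: name --argument value ..., lists and objects as JSON in quotes. apply_moves: Moves the arm, as the interface text tells. Shift numbers are shares of 0.25 m and turn numbers shares of pi rad, none past 1 either way. Its arguments: {"type":"object","properties":{"moves":{"type":"array"},"squeeze":{"type":"number"}},"required":["moves"]}

```bash
ls; mkdir -p pics; python3 - <<'E'
from cell import manip, viewer
import cv2
print(manip.read_state())
for n in("scene","side"):
    cv2.imwrite(f"pics/{n}0.png",viewer.camera(n)); i=viewer.camera_info(n); print(n,i)
E
```

```text
pics
{'clock': 0.0, 'joints': array([ 1.16038674e+00,  3.00505166e-01,  1.52157801e+00,  3.23497091e-07,
        1.32067614e+00, -6.66055765e-02]), 'qd': array([ 2.02160703e-03,  1.11857731e-04, -3.04215180e-04, -4.13553106e-04,
       -2.39778393e-05, -1.07468010e-03]), 'effort': array([ 6.46163589e-04, -5.31802905e+01, -3.52740061e+01,  7.08806422e-02,
        2.44899967e-02, -1.31711677e-04]), 'eef_pos': array([185.30013133, 517.59453339, 221.86892771]), 'eef_rot': array([-3.14042860e+00, -7.79611302e-05,  2.79778852e+00]), 'wrist_force': array([ 0.18075086, -0.10076089,  0.30644211]), 'moment': array([ 0.00544611, -0.04953492, -0.09252791]), 'finger_force': 0.0, 'finger_gap': 93.86218012193018}
scene {'camera_matrix': array([[521.12514833,   0.        , 320.64481401],
       [  0.        , 521.12514833, 230.71022341],
       [  0.        ,   0.        ,   1.        ]]), 'k1': -0.033196368783108894, 'R': array([[ 0.34219665,  0.93961712, -0.00459565],
       [ 0.75341176, -0.27729911, -0.59621801],
       [-0.56149102,  0.20056139, -0.80280942]]), 't': array([-199.27930025, -247.48508899, 1622.472841  ])}
side {'camera_matrix': array([[531.86046298,   0.        , 317.62340634],
       [  0.        , 531.86046298, 236.40081893],
       [  0.        ,   0.        ,   1.        ]]), 'k1': -0.09531528278219065, 'R': array([[ 0.99570663, -0.09225885,  0.00752428],
       [-0.04501888, -0.55368247, -0.83151009],
       [ 0.08088022,  0.82760137, -0.55545869]]), 't': array([-436.55975993,  174.81988092, 1236.06559585])}
```

View pics/scene0.png

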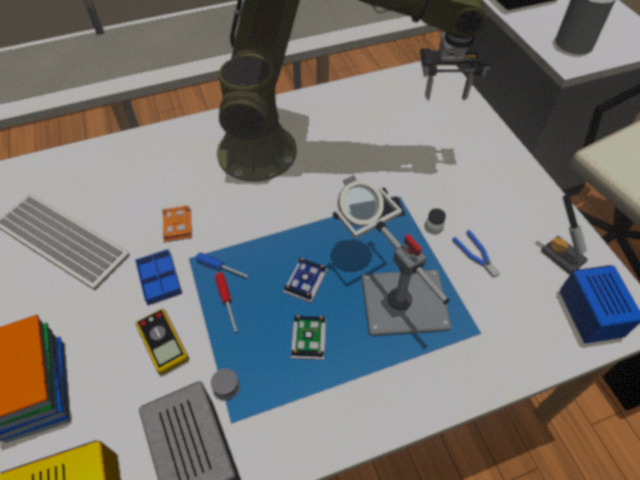

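View pics/side0.png

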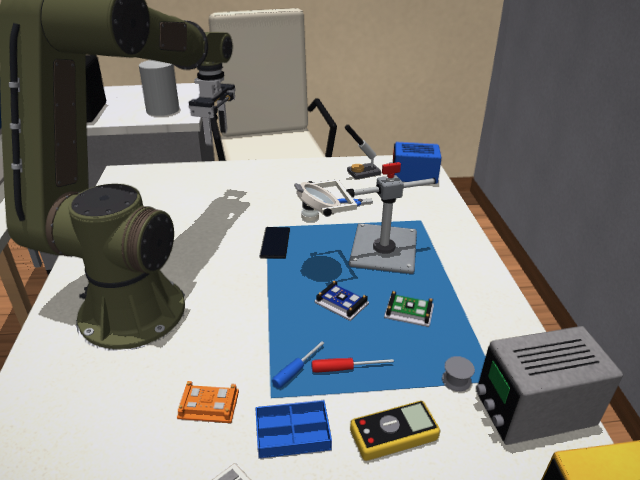

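The green-board candidates are:
- the green board at scene (309,336) / side (410,305)
- the blue board at (306,279) / (342,298)
- the orange look-alike at (177,222) / (208,401)

The green one on the mat fits the description. I'll measure it and confirm with an enlarged crop.

```bash
cat > h.py <<'E'
from cell import manip, viewer
import cv2, numpy as np
def ray(n,uv,info=None):
    i=info or viewer.camera_info(n); R=np.array(i["R"]);t=np.array(i["t"])
    p=cv2.undistortPoints(np.array([[uv]],float),i["camera_matrix"],np.array([i["k1"],0,0,0]))[0,0]
    return -R.T@t, R.T@np.array([p[0],p[1],1])
def onz(n,uv,z,info=None):
    o,d=ray(n,uv,info); return o+d*(z-o[2])/d[2]
def tri(a,b):
    (o1,d1),(o2,d2)=a,b
    s=np.linalg.lstsq(np.c_[d1,-d2],o2-o1,rcond=None)[0]
    p,q=o1+s[0]*d1,o2+s[1]*d2
    return (p+q)/2,np.linalg.norm(p-q)
def blob(im,lo,hi,roi):
    x0,y0,x1,y1=roi; h=cv2.cvtColor(im,cv2.COLOR_BGR2HSV)[y0:y1,x0:x1]
    m=cv2.inRange(h,lo,hi); n,l,s,c=cv2.connectedComponentsWithStats(m); k=1+s[1:,4].argmax()
    return c[k]+[x0,y0], s[k], (l==k)
E
python3 - <<'E'
from h import *
S=cv2.imread("pics/scene0.png");D=cv2.imread("pics/side0.png")
r1,s,_=blob(S,(0,150,90),(8,255,255),(395,225,430,265));print(r1,s)
r2,s,_=blob(D,(0,150,90),(8,255,255),(375,155,405,180));print(r2,s)
print("wing",tri(ray("scene",r1),ray("side",r2)),onz("scene",r1,254),onz("side",r2,254))
G=((45,100,40),(80,255,255))
for n,I,roi in(("scene",S,(285,305,335,365)),("side",D,(380,285,440,330))):
    c,s,m=blob(I,*G,roi)
    ys,xs=np.nonzero(m);h=cv2.convexHull(np.c_[xs,ys].astype(np.float32)); M=cv2.moments(h);c=np.array([M["m10"]/M["m00"]+roi[0],M["m01"]/M["m00"]+roi[1]])
    print("green",n,c,s,onz(n,c,22))
a=cv2.resize(S[180:370,280:460],None,fx=3,fy=3,interpolation=2)
b=cv2.resize(D[160:330,290:450],None,fx=3,fy=3,interpolation=2)
cv2.imwrite("pics/c1.png",a);cv2.imwrite("pics/c2.png",b)
E
```

```text
[409.53333333 239.86666667] [13 12  5  7 15]
[390.68333333 168.88888889] [  8   8  17  15 180]
wing (array([629.89802779, 182.75640293, 256.57672625]), np.float64(8.390318107036611)) [624.10479308 186.93906446 254.        ] [632.67073621 180.94002125 254.        ]
green scene [308.0783908  334.65816092] [ 11  14  26  33 405] [650.73972775 -56.35847677  22.        ]
green side [409.45575758 305.62757576] [ 11  10  38  22 338] [646.45892215 -59.56771679  22.        ]
```

View pics/c1.png

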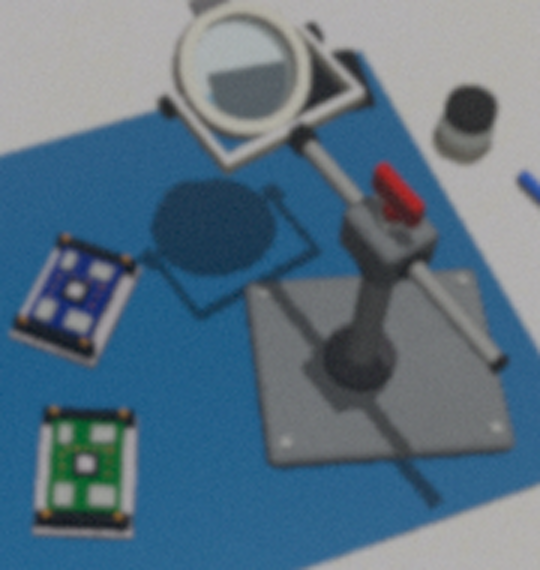

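View pics/c2.png

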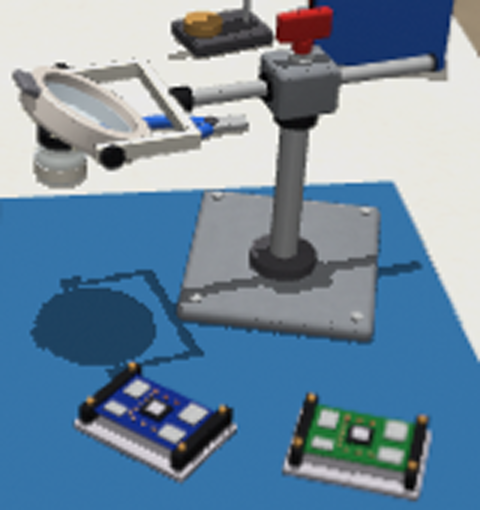

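The crops confirm the green board's chip at scene (308.7,334.7) and side (410,304.7). The red wing is at scene (412.7,244.3) and side (391,169), and the ring centre at scene (360.7,203.3) and side (317.3,196.7).

```bash
python3 - <<'E'
from h import *
P=dict(wing=((412.9,244.3),(391,169)),lens=((360.7,203.3),(317.3,196.7)),bend=((446.3,300.5),(435.5,181)),collar=((380.7,226.2),(350.7,192.5)),
 chip=((308.7,334.7),(410.2,304.7)),foot=((400,299),(385,247)), barL=((356.5,235),(355,206)), barR=((401,211),(337.5,182)), ringL=((336,215),(327,211)))
for k,(a,b) in P.items(): print(k,*[np.round(x,1) for x in tri(ray("scene",a),ray("side",b))])
for n,j in(("scene",0),("side",1)):
    print(n,"wing",onz(n,P["wing"][j],254).round(1),"lens",onz(n,P["lens"][j],200).round(1),"chip",onz(n,P["chip"][j],23).round(1),"bend",onz(n,P["bend"][j],200).round(1),"collar",onz(n,P["collar"][j],200).round(1))
E
```

```text
wing [635.2 189.9 249.7] 1.5
lens [451.7 150.4 199.1] 4.8
bend [760.2 212.9 200.6] 4.0
collar [534.  165.2 200.7] 0.6
chip [650.  -54.5  19.8] 0.8
foot [637.6 188.8  16.8] 2.8
barL [535.7 104.8 197.5] 0.9
barR [508.7 228.7 198. ] 1.2
ringL [467.   81.3 200.5] 2.2
scene wing [637.  188.6 254. ] lens [455.1 148.5 200. ] chip [651.8 -55.2  23. ] bend [758.1 214.6 200. ] collar [533.9 165.3 200. ]
side wing [633.3 180.3 254. ] lens [450.3 152.4 200. ] chip [648.6 -57.6  23. ] bend [761.2 211.1 200. ] collar [534.1 166.9 200. ]
```

```bash
cat > go.py <<'E'
# python3 go.py x y z yaw [x y z yaw ...] -> shares for waypoints, tool pointing down
import sys; from h import *; from scipy.spatial.transform import Rotation as T
s=manip.read_state(); R0=T.from_euler("xyz",s["eef_rot"])
print("t",round(s["clock"],2),"p",s["eef_pos"].round(1),"rot",s["eef_rot"].round(3),"q1,q6",s["joints"][[0,5]].round(2),"F",s["wrist_force"].round(1),"gap",round(s["finger_gap"],1))
v=np.array(sys.argv[1:],float).reshape(-1,4)
for w in v:
    d=R0.inv().apply(w[:3]-s["eef_pos"])/250
    r=(R0.inv()*T.from_euler("xyz",[np.pi,0,w[3]])).as_rotvec()/np.pi
    print(w,d.round(3).tolist(),r.round(3).tolist())
E
python3 go.py 185 518 360 2.798 600 160 360 0.209 636 189 360 .209
```

```text
t 0.1 p [185.3 517.6 222. ] rot [-3.141 -0.     2.798] q1,q6 [ 1.16 -0.07] F [ 0.2 -0.1  0.9] gap 94.2
[185.    518.    360.      2.798] [0.002, 0.0, -0.552] [-0.0, -0.0, -0.0]
[6.00e+02 1.60e+02 3.60e+02 2.09e-01] [-2.044, -0.788, -0.551] [-0.0, 0.0, 0.824]
[6.36e+02 1.89e+02 3.60e+02 2.09e-01] [-2.14, -0.631, -0.552] [-0.0, 0.0, 0.824]
```

Request:
apply_moves --moves '[[[0,0,-0.55],[0,0,0],0],[[0,0,-0.55],[0,0,0.1],0],[[0,0,-0.55],[0,0,0.2],0],[[0,0,-0.55],[0,0,0.3],0],[[-1,-0.4,-0.55],[0,0,0.7],0],[[-1,-0.4,-0.55],[0,0,0.7],0],[[-1,-0.4,-0.55],[0,0,0.7],0],[[-1,-0.4,-0.55],[0,0,0.7],0],[[-1,-0.4,-0.55],[0,0,0.7],0],[[-1,-0.4,-0.55],[0,0,0.7],0],[[-1,-0.4,-0.55],[0,0,0.7],0],[[-1,-0.4,-0.55],[0,0,0.7],0]]'

```text
clock: 1.1
eef_pos: [389.6, 336.7, 359.5]
eef_rot: [-3.141, 0.001, 1.412]
wrist_force: [-0.7, 0.3, 0.9]
finger_gap: 93.9
finger_force: 0.0
```

```bash
python3 go.py 590 175 360 0.209
```

```text
t 1.1 p [389.6 336.7 359.5] rot [-3.141e+00  1.000e-03  1.412e+00] q1,q6 [0.64 0.8 ] F [-0.7  0.3  0.9] gap 93.9
[5.90e+02 1.75e+02 3.60e+02 2.09e-01] [-0.512, 0.894, -0.002] [0.0, 0.0, 0.383]
```

Request:
apply_moves --moves '[[[-0.51,0.89,0],[0,0,0.38],0],[[-0.51,0.89,0],[0,0,0.38],0],[[-0.51,0.89,0],[0,0,0.38],0],[[-0.51,0.89,0],[0,0,0.38],0],[[-0.51,0.89,0],[0,0,0.38],0],[[-0.51,0.89,0],[0,0,0.38],0],[[-0.51,0.89,0],[0,0,0.38],0],[[-0.51,0.89,0],[0,0,0.38],0],[[-0.51,0.89,0],[0,0,0.38],0],[[-0.51,0.89,0],[0,0,0.38],0],[[-0.51,0.89,0],[0,0,0.38],0]]'

```text
clock: 2.02
eef_pos: [588.4, 180.3, 359.4]
eef_rot: [3.142, 0.001, 0.225]
wrist_force: [-0.1, 0.2, -0.4]
finger_gap: 94.0
finger_force: 0.0
```

```bash
python3 - <<'E'
from h import *
s=manip.read_state();i=viewer.camera_info("wrist");im=viewer.camera("wrist")
cv2.imwrite("pics/w1.png",im);print(s["eef_pos"],s["eef_rot"]);print("cam",-i["R"].T@i["t"],i["R"])
E
python3 go.py 636 189 330 .209 636 189 252 .209
```

```text
[588.35532272 180.34362609 359.41429415] [3.14158358e+00 9.62522155e-04 2.25441794e-01]
cam [665.2073954  197.52498154 520.74988578] [[ 2.22953283e-01 -9.74828695e-01 -9.20900565e-04]
 [-9.38688283e-01 -2.14942252e-01  2.69562859e-01]
 [-2.62975551e-01 -5.92354859e-02 -9.62982355e-01]]
t 2.07 p [588.3 180.4 359.6] rot [-3.142e+00  1.000e-03  2.300e-01] q1,q6 [0.24 1.58] F [-0.2  1.2 -0.9] gap 93.6
[6.36e+02 1.89e+02 3.30e+02 2.09e-01] [0.194, 0.01, 0.118] [-0.0, 0.0, 0.007]
[6.36e+02 1.89e+02 2.52e+02 2.09e-01] [0.194, 0.01, 0.43] [-0.0, 0.0, 0.007]
```

View pics/w1.png

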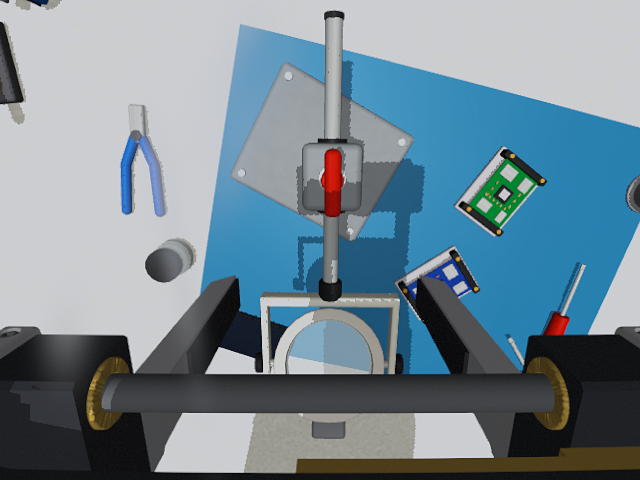

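The wrist view shows the wing at (332,182), lying along the boom; the boom from (334,14) to (330,290); and the green chip at (505,195).

```bash
python3 - <<'E'
from h import *
im=cv2.imread("pics/w1.png")
c,s,m=blob(im,(0,150,90),(8,255,255),(310,130,360,230));print(c,s,onz("wrist",c,258))
ys,xs=np.nonzero(m);print(cv2.minAreaRect(np.c_[xs,ys].astype(np.float32)))
a,b=onz("wrist",(334.5,20),200),onz("wrist",(330.5,280),200);print("boom",a,b,np.arctan2(*(a-b)[1::-1]))
print("colbar",onz("wrist",(330,299),207)); print("chip",onz("wrist",(505,195),23))
g,s,m=blob(im,(45,100,40),(80,255,255),(440,130,560,250)); ys,xs=np.nonzero(m)
print("board",cv2.minAreaRect(np.c_[xs,ys].astype(np.float32)),g)
cl,s,m=blob(im,(0,0,0),(180,255,70),(490,180,520,210));print(cl,s,onz("wrist",cl,23))
# base plate corners at z16
q=[(289,75),(402,143),(352,233),(241,173)];Q=[onz("wrist",p,16) for p in q];print("plate",np.mean(Q,0))
E
```

```text
[332.25158371 182.38280543] [  11   19   22   68 1105] [636.62679034 188.03490787 258.        ]
((21.5, 52.5), (67.0, 21.0), 90.0)
boom [754.75709844 213.55520027 200.        ] [540.94610656 166.28999832 200.        ] 0.21756178674229074
colbar [524.98546897 163.05079419 207.        ]
chip [649.06074086 -56.54764901  23.        ]
board ((62.62128448486328, 63.462867736816406), (39.96434020996094, 60.57974624633789), 39.28940963745117) [501.63821138 193.41395664]
[502.33913043 193.8173913 ] [  4   5  19  19 115] [649.75048911 -52.37087622  23.        ]
plate [638.91912929 200.71866406  16.        ]
```

Request:
apply_moves --moves '[[[0.195,0.012,0],[0,0,0],0],[[0.195,0.012,0.1],[0,0,0],0.3],[[0.195,0.012,0.2],[0,0,0],0.5],[[0.195,0.012,0.43],[0,0,0],0.6],[[0.195,0.012,0.43],[0,0,0],0.6],[[0.195,0.012,0.43],[0,0,0],0.6],[[0.195,0.012,0.43],[0,0,0],1],[[0.195,0.012,0.43],[0,0,0],1],[[0.195,0.012,0.43],[0,0,0],1],[[0.195,0.012,0.43],[0,0,0],1],[[0.195,0.012,0.43],[0,0,0],1],[[0.195,0.012,0.43],[0,0,0],1]]' --squeeze 30

```text
clock: 3.07
eef_pos: [636.6, 188.6, 253.0]
eef_rot: [3.142, -0.001, 0.229]
wrist_force: [0.1, 0.7, -0.1]
finger_gap: 24.1
finger_force: 0.0
```

```bash
python3 go.py 636 189 252 .23; python3 -c "
from h import *; print(manip.read_state()['moment'])"
```

```text
t 3.07 p [636.6 188.6 253. ] rot [ 3.142e+00 -1.000e-03  2.290e-01] q1,q6 [0.23 1.57] F [ 0.1  0.7 -0.1] gap 24.1
[6.36e+02 1.89e+02 2.52e+02 2.30e-01] [-0.002, -0.002, 0.004] [0.0, -0.0, -0.0]
[0.02534767 0.16345139 0.02862375]
```

Request:
apply_moves --moves '[[[0,0,0],[0,0,0],1],[[0,0,0],[0,0,0],1],[[0,0,0],[0,0,0],1],[[0,0,0],[0,0,0],1],[[0,0,0],[0,0,0],1],[[0,0,0],[0,0,0],1]]'

```text
clock: 3.57
eef_pos: [636.7, 188.0, 252.8]
eef_rot: [3.141, -0.0, 0.229]
wrist_force: [0.5, -5.2, 2.9]
finger_gap: 16.3
finger_force: 30.0
```

Request:
apply_moves --moves '[[[0,0,0],[0,0,-0.03],1],[[0,0,0],[0,0,-0.06],1],[[0,0,0],[0,0,-0.09],1],[[0,0,0],[0,0,-0.12],1],[[0,0,0],[0,0,-0.15],1],[[0,0,0],[0,0,-0.18],1],[[0,0,0],[0,0,-0.21],1],[[0,0,0],[0,0,-0.24],1],[[0,0,0],[0,0,-0.28],1],[[0,0,0],[0,0,-0.32],1],[[0,0,0],[0,0,-0.36],1],[[0,0,0],[0,0,-0.36],1]]'

```text
clock: 4.57
eef_pos: [636.0, 188.8, 252.7]
eef_rot: [-3.14, 0.0, 1.369]
wrist_force: [-4.5, -1.7, 3.6]
finger_gap: 16.6
finger_force: 30.0
```

```bash
python3 go.py; python3 - <<'E'
from h import *
print(manip.read_state()['moment']); cv2.imwrite("pics/s2.png",viewer.camera("scene")); cv2.imwrite("pics/w2.png",viewer.camera("wrist"))
a=cv2.imread("pics/s2.png")[180:370,280:460]; b=cv2.imread("pics/w2.png")
cv2.imwrite("pics/m2.png",np.hstack([cv2.resize(a,(380,400)),cv2.resize(b,(420,400))]))
E
```

```text
t 4.57 p [636.  188.8 252.7] rot [-3.14   0.     1.369] q1,q6 [0.23 0.44] F [-4.5 -1.7  3.6] gap 16.6
[-0.361271    1.01910851  0.00523037]
```

View pics/m2.png

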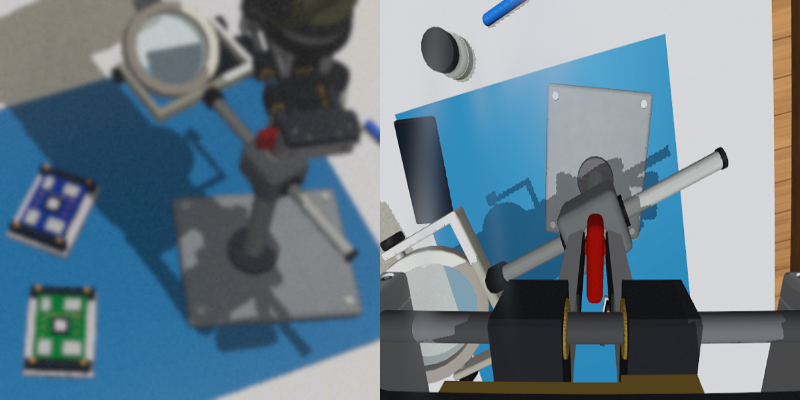

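The wing has turned about 1.1 rad relative to the boom, so the clamp is loose. Next I release it and go to straddle the boom.

Request:
apply_moves --moves '[[[0,0,0],[0,0,0],0.45],[[0,0,0],[0,0,0],0.45],[[0,0,0],[0,0,0],0.45],[[0,0,0],[0,0,0],0.45],[[0,0,-0.15],[0,0,0],0.45],[[0,0,-0.24],[0,0,0],0.45],[[0,0,-0.24],[0,0,0.06],0.45],[[0,0,-0.24],[0,0,0.12],0.45],[[0,0,-0.24],[0,0,0.18],0.45],[[0,0,-0.24],[0,0,0.24],0.45],[[0,0,-0.24],[0,0,0.3],0.45],[[0,0,-0.24],[0,0,0.36],0.45]]'

```text
clock: 5.67
eef_pos: [636.5, 188.7, 312.3]
eef_rot: [-3.141, -0.0, 0.604]
wrist_force: [-0.3, 1.1, -0.6]
finger_gap: 51.7
finger_force: 0.0
```

```bash
python3 go.py 563.3 172.3 310 .218 563.3 172.3 203 .218
```

```text
t 5.67 p [636.5 188.7 312.3] rot [-3.141 -0.     0.604] q1,q6 [0.23 1.2 ] F [-0.3  1.1 -0.6] gap 51.7
[5.633e+02 1.723e+02 3.100e+02 2.180e-01] [-0.278, -0.112, 0.009] [-0.0, -0.0, 0.123]
[5.633e+02 1.723e+02 2.030e+02 2.180e-01] [-0.278, -0.112, 0.437] [-0.0, -0.0, 0.123]
```

Request:
apply_moves --moves '[[[-0.278,-0.112,0],[0,0,0.123],0.45],[[-0.278,-0.112,0],[0,0,0.123],0.45],[[-0.278,-0.112,0],[0,0,0.123],0.45],[[-0.278,-0.112,0],[0,0,0.123],0.45],[[-0.278,-0.112,0.15],[0,0,0.123],0.45],[[-0.278,-0.112,0.3],[0,0,0.123],0.45],[[-0.278,-0.112,0.4],[0,0,0.123],0.45],[[-0.278,-0.112,0.437],[0,0,0.123],0.45],[[-0.278,-0.112,0.437],[0,0,0.123],0.45],[[-0.278,-0.112,0.437],[0,0,0.123],0.45]]'

```text
clock: 6.5
eef_pos: [564.3, 172.0, 204.4]
eef_rot: [-3.142, -0.001, 0.225]
wrist_force: [0.4, 0.3, 1.2]
finger_gap: 51.5
finger_force: 0.0
```

```bash
python3 go.py 478.5 154 203 .218; python3 - <<'E'
from h import *
print(np.array([636.5,188.5])-161.8*np.array([np.cos(.218),np.sin(.218)]))
E
```

```text
t 6.5 p [564.3 172.  204.4] rot [-3.142e+00 -1.000e-03  2.250e-01] q1,q6 [0.23 1.58] F [0.4 0.3 1.2] gap 51.5
[4.785e+02 1.540e+02 2.030e+02 2.180e-01] [-0.351, -0.007, 0.005] [-0.0, -0.0, 0.002]
[478.52948944 153.50631781]
```

Request:
apply_moves --moves '[[[-0.03,0,0],[0,0,0],0.45],[[-0.06,0,0],[0,0,0],0.45],[[-0.09,-0.001,0],[0,0,0],0.45],[[-0.12,-0.002,0],[0,0,0],0.45],[[-0.15,-0.003,0],[0,0,0],0.45],[[-0.18,-0.004,0],[0,0,0],0.45],[[-0.21,-0.005,0],[0,0,0],0.45],[[-0.24,-0.006,0],[0,0,0],0.45],[[-0.27,-0.007,0],[0,0,0],0.45],[[-0.3,-0.007,0],[0,0,0],0.45],[[-0.33,-0.007,0],[0,0,0],0.45],[[-0.345,-0.007,0],[0,0,0],0.45]]'

```text
clock: 7.5
eef_pos: [478.0, 154.3, 203.2]
eef_rot: [-3.141, 0.0, 0.224]
wrist_force: [2.2, 1.0, 0.9]
finger_gap: 51.7
finger_force: 1.4
```

Request:
apply_moves --moves '[[[0,0,0],[0,0,0],0.45],[[0,0,0],[0,0,0],0.45]]'

```text
clock: 7.67
eef_pos: [478.6, 154.3, 203.0]
eef_rot: [-3.142, 0.001, 0.224]
wrist_force: [0.0, 0.2, 0.7]
finger_gap: 51.7
finger_force: 0.0
```

```bash
python3 go.py; python3 - <<'E'
from h import *
a=viewer.camera("scene");s=viewer.camera("side"); b=viewer.camera("wrist")
for n,i in(("s3",a),("d3",s),("w3",b)): cv2.imwrite(f"pics/{n}.png",i)
cv2.imwrite("pics/m3.png",np.hstack([cv2.resize(s[140:280,270:450],(360,280)),cv2.resize(b,(430,280))]))
E
```

```text
t 7.67 p [478.6 154.3 203. ] rot [-3.142e+00  1.000e-03  2.240e-01] q1,q6 [0.24 1.59] F [0.  0.2 0.7] gap 51.7
```

View pics/m3.png

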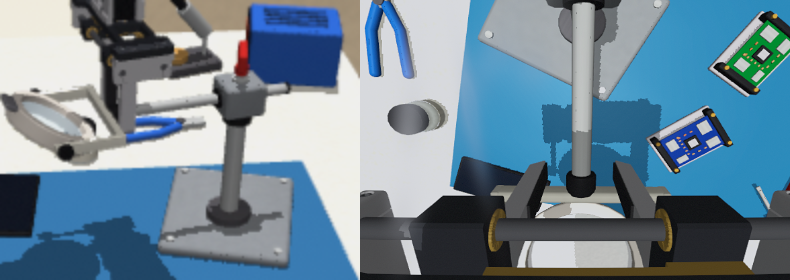

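Request:
apply_moves --moves '[[[0.02,0,-0.15],[0,0,0],0.45],[[0.02,0,-0.3],[0,0,0],0.45],[[0.02,0,-0.45],[0,0,0],0.45],[[0.02,0,-0.63],[0,0,0],0.45],[[0.45,0.01,-0.63],[0,0,0],0.45],[[0.45,0.01,-0.63],[0,0,0],0.45],[[0.45,0.01,-0.63],[0,0,0],0.3],[[0.45,0.01,-0.63],[0,0,0],0.3],[[0.45,0.01,-0.63],[0,0,0],0.3],[[0.45,0.01,-0.63],[0,0,0],0.3]]'

```text
clock: 8.65
eef_pos: [588.9, 176.8, 360.4]
eef_rot: [-3.142, 0.001, 0.224]
wrist_force: [-0.3, -0.2, -0.1]
finger_gap: 65.5
finger_force: 0.0
```

```bash
python3 go.py; python3 - <<'E'
from h import *
b=viewer.camera("wrist"); cv2.imwrite("pics/w4.png",b)
E
```

```text
t 8.65 p [588.9 176.8 360.4] rot [-3.142e+00  1.000e-03  2.240e-01] q1,q6 [0.23 1.58] F [-0.3 -0.2 -0.1] gap 65.5
```

View pics/w4.png

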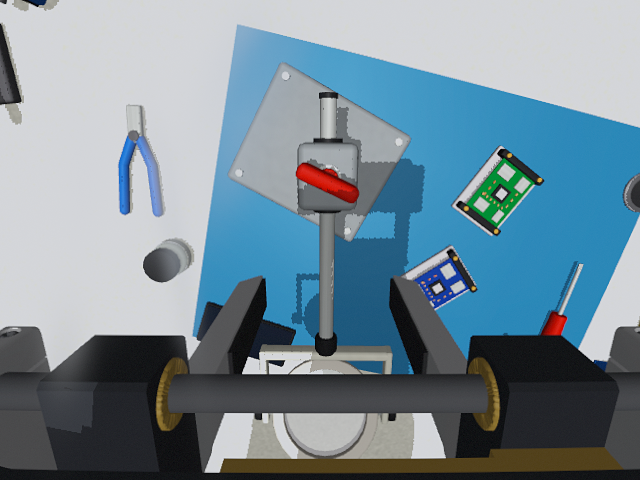

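The boom is extended: the bar's inner edge is at row ~347, the boom's rear cap at (328,95) and the wing at (327,182).

```bash
python3 - <<'E'
from h import *
C=np.array([636.5,188.5]); u=-np.array([np.cos(.218),np.sin(.218)])
for f in("w1","w4"):
    im=cv2.imread(f"pics/{f}.png"); x=352 if f=="w4" else 352
    g=cv2.cvtColor(im,cv2.COLOR_BGR2GRAY)
    print(f,"bar col",g[280:370,x].tolist()); print("cap col",g[5:115,330 if f=="w4" else 334].tolist())
for p in((327,347),(327,357)): print(p,(onz("wrist",p,208)[:2]-C)@u)
print("cap",(onz("wrist",(328,93),205)[:2]-C)@u)
c,s,m=blob(cv2.imread("pics/w4.png"),(0,150,90),(8,255,255),(280,130,370,230));print(c,onz("wrist",c,258))
ys,xs=np.nonzero(m);print(cv2.minAreaRect(np.c_[xs,ys].astype(np.float32)))
print("chip",onz("wrist",(501.5,194.5),23))
E
```

```text
w1 bar col [74, 74, 74, 75, 73, 72, 73, 72, 73, 73, 72, 72, 75, 88, 96, 97, 99, 120, 173, 201, 209, 183, 163, 162, 161, 158, 137, 93, 70, 70, 72, 70, 68, 96, 136, 149, 152, 152, 152, 151, 152, 152, 152, 154, 154, 157, 133, 136, 147, 145, 143, 143, 144, 144, 144, 143, 144, 144, 144, 144, 144, 143, 144, 144, 144, 146, 145, 145, 144, 144, 145, 143, 144, 144, 145, 145, 144, 145, 144, 144, 145, 144, 144, 145, 144, 143, 145, 141, 171, 182]
cap col [205, 205, 205, 207, 198, 147, 45, 56, 58, 59, 50, 39, 121, 183, 192, 190, 190, 190, 190, 189, 189, 190, 190, 190, 190, 190, 190, 189, 189, 190, 189, 190, 189, 190, 190, 189, 189, 188, 189, 189, 189, 189, 189, 189, 189, 189, 188, 188, 189, 188, 189, 188, 188, 188, 187, 189, 189, 188, 187, 187, 188, 188, 189, 189, 188, 189, 189, 188, 188, 188, 187, 187, 188, 189, 189, 188, 187, 187, 188, 187, 188, 188, 188, 187, 187, 188, 188, 187, 187, 188, 188, 189, 188, 187, 187, 187, 186, 187, 188, 187, 186, 187, 187, 187, 187, 187, 186, 186, 187, 186]
w4 bar col [79, 79, 78, 76, 79, 77, 79, 76, 75, 78, 77, 77, 77, 78, 77, 77, 78, 77, 77, 78, 75, 76, 76, 77, 7
[... 432 characters left out ...]
, 213, 213, 213, 214, 213, 213, 213, 214, 214, 213, 214, 215, 201, 143, 136, 138, 138, 138, 138, 139, 139, 139, 139, 139, 140, 141, 140, 139, 140, 140, 140, 141, 141, 141, 139, 141, 141, 140, 142, 141, 141, 141, 141, 141, 141, 142, 141, 140, 141, 141, 142, 142, 142, 143, 126, 103, 139, 150, 70, 44, 45, 45, 40, 83, 211, 205, 203, 203, 200, 201, 201, 201, 201, 200, 201, 201, 200, 200, 200, 200, 199]
(327, 347) 165.95779205287948
(327, 357) 177.141549575594
cap -65.99528854012769
[327.00790861 182.12038664] [636.27813838 187.76653888 258.        ]
((48.148521423339844, 50.116493225097656), (66.69271087646484, 22.551586151123047), 25.114835739135742)
chip [647.59028366 -56.25364844  23.        ]
```

```bash
python3 go.py 636.5 188.5 300 1.357 636.5 188.5 253 1.357
```

```text
t 8.7 p [588.6 176.8 361. ] rot [-3.142 -0.     0.224] q1,q6 [0.23 1.58] F [ 0.3  0.2 -0.1] gap 65.5
[636.5   188.5   300.      1.357] [0.197, -0.003, 0.244] [0.0, -0.0, -0.361]
[636.5   188.5   253.      1.357] [0.197, -0.003, 0.432] [0.0, -0.0, -0.361]
```

Request:
apply_moves --moves '[[[0.197,-0.003,0],[0,0,-0.361],0.45],[[0.197,-0.003,0],[0,0,-0.361],0.45],[[0.197,-0.003,0.1],[0,0,-0.361],0.45],[[0.197,-0.003,0.1],[0,0,-0.361],0.45],[[0.197,-0.003,0.1],[0,0,-0.361],0.6],[[0.197,-0.003,0.1],[0,0,-0.361],0.6],[[0.197,-0.003,0.1],[0,0,-0.361],0.6],[[0.197,-0.003,0.1],[0,0,-0.361],0.6],[[0.197,-0.003,0.1],[0,0,-0.361],0.6],[[0.197,-0.003,0.25],[0,0,-0.361],0.6],[[0.197,-0.003,0.432],[0,0,-0.361],0.6],[[0.197,-0.003,0.432],[0,0,-0.361],0.6]]'

```text
clock: 9.7
eef_pos: [634.4, 188.0, 246.2]
eef_rot: [-3.133, 0.004, 1.358]
wrist_force: [0.5, -0.5, -0.8]
finger_gap: 37.8
finger_force: 0.0
```

Request:
apply_moves --moves '[[[0,0,0],[0,0,0],1],[[0,0,0],[0,0,0],1],[[0,0,0],[0,0,0],1],[[0,0,0],[0,0,0],1],[[0,0,0],[0,0,0],1],[[0,0,0],[0,0,0],1],[[0,0,0],[0,0,0],1],[[0,0,0],[0,0,0],1]]'

```text
clock: 10.37
eef_pos: [636.2, 189.1, 255.9]
eef_rot: [-3.142, -0.001, 1.358]
wrist_force: [-13.8, 0.8, 8.3]
finger_gap: 15.7
finger_force: 30.0
```

```bash
python3 go.py 636.5 188.5 253 .22
```

```text
t 10.37 p [636.2 189.1 255.9] rot [-3.142e+00 -1.000e-03  1.358e+00] q1,q6 [0.23 0.45] F [-13.8   0.8   8.3] gap 15.7
[6.365e+02 1.885e+02 2.530e+02 2.200e-01] [-0.002, 0.002, 0.012] [-0.0, -0.0, 0.362]
```

Request:
apply_moves --moves '[[[0,0,0],[0,0,0.03],1],[[0,0,0],[0,0,0.06],1],[[0,0,0],[0,0,0.09],1],[[0,0,0],[0,0,0.12],1],[[0,0,0],[0,0,0.15],1],[[0,0,0],[0,0,0.18],1],[[0,0,0],[0,0,0.21],1],[[0,0,0],[0,0,0.24],1],[[0,0,0],[0,0,0.27],1],[[0,0,0],[0,0,0.31],1],[[0,0,0],[0,0,0.335],1],[[0,0,0],[0,0,0.355],1]]'

```text
clock: 11.37
eef_pos: [637.3, 188.1, 256.1]
eef_rot: [3.141, -0.003, 0.238]
wrist_force: [-6.5, -4.0, 6.8]
finger_gap: 15.6
finger_force: 30.0
```

Request:
apply_moves --moves '[[[0,0,0],[0,0,0],1],[[0,0,0],[0,0,0],1],[[0,0,0],[0,0,0],0.45],[[0,0,0],[0,0,0],0.45],[[0,0,0],[0,0,0],0.45],[[0,0,0],[0,0,0],0.45],[[0,0,0],[0,0,0],0.45],[[0,0,-0.1],[0,0,0],0.45],[[-0.1,0,-0.2],[0,0,0],0.45],[[-0.19,0,-0.3],[0,0,0],0.45],[[-0.19,0,-0.42],[0,0,0],0.45],[[-0.19,0,-0.42],[0,0,0],0.45]]'

```text
clock: 12.37
eef_pos: [590.9, 177.2, 364.6]
eef_rot: [3.142, -0.009, 0.243]
wrist_force: [-0.0, 0.1, 0.6]
finger_gap: 51.6
finger_force: 0.0
```

```bash
python3 go.py; python3 - <<'E'
from h import *
b=viewer.camera("wrist"); cv2.imwrite("pics/w5.png",b); 
c,s,m=blob(b,(0,150,90),(8,255,255),(280,110,380,250));print(c,onz("wrist",c,258))
ys,xs=np.nonzero(m);print(cv2.minAreaRect(np.c_[xs,ys].astype(np.float32)))
g=cv2.cvtColor(b,cv2.COLOR_BGR2GRAY)
for r in(270,280,290,300,310,320): print(r,g[r,305:352].tolist())
print(g[330:375,352].tolist())
E
```

```text
t 12.37 p [590.9 177.2 364.6] rot [ 3.142 -0.009  0.243] q1,q6 [0.23 1.56] F [-0.   0.1  0.6] gap 51.6
[328.36100746 185.61753731] [636.92780962 187.64673097 258.        ]
((48.5, 75.5), (21.0, 65.0), 0.0)
270 [129, 129, 130, 129, 129, 129, 129, 129, 129, 129, 129, 130, 131, 98, 98, 111, 119, 126, 133, 135, 134, 131, 129, 126, 127, 118, 109, 129, 71, 79, 80, 80, 81, 80, 80, 79, 80, 81, 80, 79, 80, 81, 81, 79, 81, 80, 80]
280 [80, 80, 78, 77, 78, 78, 78, 79, 78, 77, 78, 76, 78, 72, 107, 114, 121, 129, 133, 135, 135, 130, 129, 126, 125, 114, 104, 101, 77, 78, 79, 77, 79, 80, 79, 79, 81, 80, 81, 78, 79, 81, 80, 80, 78, 79, 79]
290 [127, 125, 125, 125, 124, 124, 125, 125, 124, 126, 124, 124, 125, 84, 106, 116, 124, 131, 134, 133, 135, 128, 128, 128, 120, 113, 142, 74, 77, 78, 79, 77, 78, 78, 80, 79, 77, 78, 79, 77, 78, 79, 78, 78, 79, 79, 79]
300 [124, 123, 124, 124, 97, 74, 76, 76, 79, 78, 78, 77, 74, 94, 110, 118, 127, 132, 132, 135, 132, 130, 127, 127, 116, 109, 126, 69, 78, 77, 78, 78, 76, 76, 77, 76, 76, 78, 77, 78, 76, 76, 76, 77, 78, 77, 76]
310 [76, 79, 77, 77, 77, 77, 77, 78, 77, 78, 77, 76, 73, 103, 114, 121, 129, 133, 133, 136, 131, 129, 127, 125, 114, 104, 80, 77, 77, 76, 78, 77, 77, 77, 77, 76, 79, 77, 77, 78, 77, 78, 76, 76, 76, 76, 76]
320 [76, 77, 75, 76, 77, 76, 75, 78, 75, 76, 76, 77, 74, 108, 114, 123, 130, 132, 133, 135, 129, 128, 127, 120, 113, 101, 71, 75, 74, 76, 75, 76, 75, 76, 77, 77, 76, 76, 78, 73, 79, 75, 77, 78, 77, 78, 76]
[76, 76, 77, 77, 77, 76, 76, 76, 78, 76, 75, 77, 76, 73, 73, 75, 75, 81, 96, 99, 100, 104, 104, 109, 138, 158, 167, 176, 174, 171, 170, 163, 114, 78, 74, 76, 74, 75, 74, 76, 104, 150, 167, 172, 63]
```

```bash
python3 go.py 500 157.7 310 .222 500 157.7 204 .222
```

```text
t 12.42 p [591.2 177.2 361.3] rot [-3.142 -0.006  0.243] q1,q6 [0.23 1.56] F [-0.9  1.4 -1.2] gap 51.5
[5.000e+02 1.577e+02 3.100e+02 2.220e-01] [-0.374, -0.012, 0.203] [-0.0, -0.002, 0.007]
[5.000e+02 1.577e+02 2.040e+02 2.220e-01] [-0.377, -0.012, 0.627] [-0.0, -0.002, 0.007]
```

Request:
apply_moves --moves '[[[-0.375,-0.012,0.1],[0,-0.002,0.007],0.5],[[-0.375,-0.012,0.2],[0,-0.002,0.007],0.5],[[-0.375,-0.012,0.2],[0,-0.002,0.007],0.5],[[-0.375,-0.012,0.3],[0,-0.002,0.007],0.5],[[-0.375,-0.012,0.4],[0,-0.002,0.007],0.5],[[-0.376,-0.012,0.5],[0,-0.002,0.007],0.5],[[-0.376,-0.012,0.6],[0,-0.002,0.007],0.5],[[-0.377,-0.012,0.62],[0,-0.002,0.007],0.5],[[-0.377,-0.012,0.62],[0,-0.002,0.007],0.8],[[-0.377,-0.012,0.62],[0,-0.002,0.007],0.8],[[-0.377,-0.012,0.62],[0,-0.002,0.007],1],[[-0.377,-0.012,0.62],[0,-0.002,0.007],1]]' --squeeze 5

```text
clock: 13.42
eef_pos: [499.3, 157.5, 204.0]
eef_rot: [3.142, 0.004, 0.22]
wrist_force: [-0.2, -0.4, -0.2]
finger_gap: 23.8
finger_force: 0.0
```

Request:
apply_moves --moves '[[[0,0,0],[0,0,0],1],[[0,0,0],[0,0,0],1],[[0,0,0],[0,0,0],1],[[0,0,0],[0,0,0],1]]'

```text
clock: 13.75
eef_pos: [499.0, 157.5, 203.3]
eef_rot: [-3.142, 0.005, 0.22]
wrist_force: [0.5, 1.1, 5.7]
finger_gap: 13.7
finger_force: 5.0
```

```bash
cat > arc.py <<'E'
import sys; from h import *; from scipy.spatial.transform import Rotation as T
s=manip.read_state(); R0=T.from_euler("xyz",s["eef_rot"]); C=np.array([636.5,188.3]); p=s["eef_pos"]; d=C-p[:2]
r=np.hypot(*d); a0=np.arctan2(d[1],d[0]); y0=s["eef_rot"][2]; print("r",r,"bearing",a0,"yaw",y0,"gap",s["finger_gap"],s["wrist_force"],s["clock"])
end=float(sys.argv[1])
for a in np.linspace(a0,end,int(sys.argv[2])+1)[1:]:
    w=np.r_[C-r*np.array([np.cos(a),np.sin(a)]),p[2]]
    print(round(a,3),(R0.inv().apply(w-p)/250).round(3).tolist(),[0,0,round(-(a-y0)/np.pi,3)])
E
python3 arc.py 1.622 15
```

```text
r 140.88312393509966 bearing 0.22056098091826518 yaw 0.22043084017554748 gap 13.650597039937162 [0.45755812 1.12189377 5.73364931] 13.75
0.314 [0.002, 0.053, -0.0] [0, 0, np.float64(-0.03)]
0.407 [0.01, 0.105, -0.0] [0, 0, np.float64(-0.06)]
0.501 [0.022, 0.156, -0.0] [0, 0, np.float64(-0.089)]
0.594 [0.039, 0.206, -0.0] [0, 0, np.float64(-0.119)]
0.688 [0.06, 0.254, -0.0] [0, 0, np.float64(-0.149)]
0.781 [0.086, 0.3, -0.0] [0, 0, np.float64(-0.178)]
0.875 [0.116, 0.343, -0.001] [0, 0, np.float64(-0.208)]
0.968 [0.15, 0.383, -0.001] [0, 0, np.float64(-0.238)]
1.061 [0.188, 0.42, -0.001] [0, 0, np.float64(-0.268)]
1.155 [0.229, 0.453, -0.001] [0, 0, np.float64(-0.297)]
1.248 [0.272, 0.482, -0.001] [0, 0, np.float64(-0.327)]
1.342 [0.319, 0.507, -0.002] [0, 0, np.float64(-0.357)]
1.435 [0.367, 0.528, -0.002] [0, 0, np.float64(-0.387)]
1.529 [0.417, 0.544, -0.002] [0, 0, np.float64(-0.416)]
1.622 [0.469, 0.555, -0.002] [0, 0, np.float64(-0.446)]
```

Request:
apply_moves --moves '[[[0.002,0.053,0],[0,0,-0.03],1],[[0.01,0.105,0],[0,0,-0.06],1],[[0.022,0.156,0],[0,0,-0.089],1],[[0.039,0.206,0],[0,0,-0.119],1],[[0.06,0.254,0],[0,0,-0.149],1],[[0.086,0.3,0],[0,0,-0.178],1],[[0.116,0.343,0],[0,0,-0.208],1],[[0.15,0.383,0],[0,0,-0.238],1],[[0.188,0.42,0],[0,0,-0.268],1],[[0.229,0.453,0],[0,0,-0.297],1],[[0.272,0.482,0],[0,0,-0.327],1],[[0.272,0.482,0],[0,0,-0.327],1]]' --squeeze 8

```text
clock: 14.75
eef_pos: [593.3, 53.9, 202.9]
eef_rot: [-3.138, 0.003, 1.253]
wrist_force: [3.4, -0.5, 7.6]
finger_gap: 13.6
finger_force: 8.0
```

```bash
python3 arc.py 1.622 6
```

```text
r 141.14845934792032 bearing 1.2596186265774763 yaw 1.2531812371136126 gap 13.625145972842116 [ 3.44132825 -0.52151594  7.64943758] 14.75
1.32 [0.001, 0.034, -0.0] [0, 0, np.float64(-0.021)]
1.38 [0.005, 0.068, -0.0] [0, 0, np.float64(-0.04)]
1.441 [0.01, 0.102, -0.0] [0, 0, np.float64(-0.06)]
1.501 [0.017, 0.135, -0.0] [0, 0, np.float64(-0.079)]
1.562 [0.027, 0.168, -0.001] [0, 0, np.float64(-0.098)]
1.622 [0.038, 0.2, -0.001] [0, 0, np.float64(-0.117)]
```

Request:
apply_moves --moves '[[[0.001,0.034,0],[0,0,-0.021],1],[[0.005,0.068,0],[0,0,-0.04],1],[[0.01,0.102,0],[0,0,-0.06],1],[[0.017,0.135,0],[0,0,-0.079],1],[[0.027,0.168,0],[0,0,-0.098],1],[[0.038,0.2,0],[0,0,-0.117],1],[[0.038,0.2,0],[0,0,-0.117],1],[[0.038,0.2,0],[0,0,-0.117],1],[[0.038,0.2,0],[0,0,-0.117],1]]'

```text
clock: 15.5
eef_pos: [642.7, 47.7, 202.9]
eef_rot: [-3.138, 0.001, 1.615]
wrist_force: [2.3, 0.3, 5.8]
finger_gap: 13.5
finger_force: 8.0
```

Request:
apply_moves --moves '[[[0,0,0],[0,0,0],0.5],[[0,0,0],[0,0,0],0.5],[[0,0,0],[0,0,0],0.5],[[0,0,0],[0,0,0],0.5],[[0,0,-0.12],[0,0,0],0.5],[[0,0,-0.24],[0,0,0],0.5],[[0,0,-0.36],[0,0,0],0.5],[[0.2,0,-0.5],[0,0,0],0.5],[[0.4,0,-0.6],[0,0,0],0.5],[[0.4,0,-0.6],[0,0,0],0.5],[[0.4,0,-0.6],[0,0,0],0.5]]'

```text
clock: 16.42
eef_pos: [638.0, 152.8, 355.4]
eef_rot: [-3.14, -0.0, 1.62]
wrist_force: [0.9, 0.2, 0.4]
finger_gap: 47.4
finger_force: 0.0
```

```bash
python3 arc.py 1.622 1; python3 - <<'E'
from h import *
a=viewer.camera("scene");s=viewer.camera("side"); b=viewer.camera("wrist")
for n,i in(("s6",a),("d6",s),("w6",b)): cv2.imwrite(f"pics/{n}.png",i)
top=np.hstack([cv2.resize(a[240:380,240:440],(400,280)),cv2.resize(s[180:320,310:510],(400,280))])
cv2.imwrite("pics/m6.png",np.vstack([top,cv2.resize(b[0:300],(640,300))if 0 else cv2.copyMakeBorder(b[0:320],0,0,80,80,0)]))
E
```

```text
r 35.53021510184983 bearing 1.6119055416643029 yaw 1.619599437566773 gap 47.38832058311314 [0.93197352 0.2097467  0.40927867] 16.4167
1.622 [-0.0, 0.001, -0.0] [0, 0, np.float64(-0.001)]
```

View pics/m6.png

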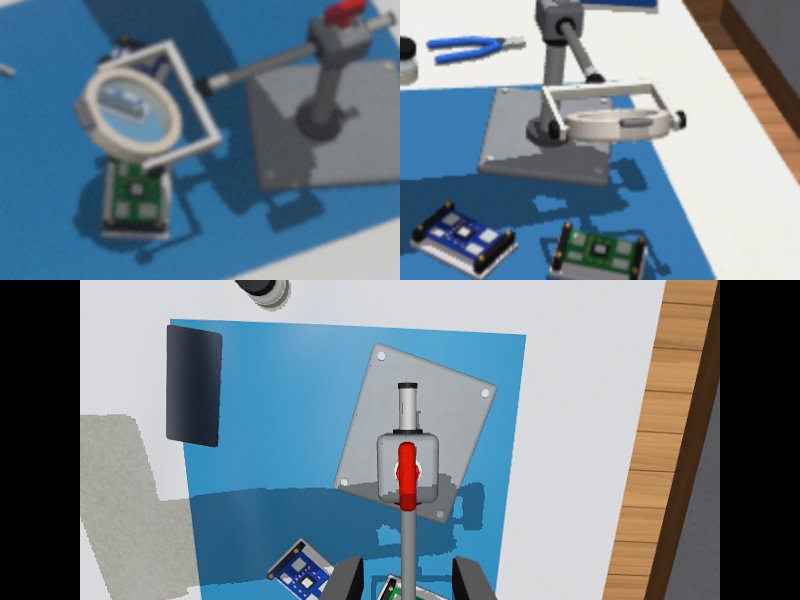

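Request:
apply_moves --moves '[[[-1,0,0],[0,0,0],0.4],[[-1,0,0],[0,0,0],0.4],[[-1,0,0],[0,0,0],0.4],[[-1,0,0],[0,0,0],0.4],[[-1,0,0],[0,0,0],0.4],[[-1,0,0],[0,0,0],0.4],[[-1,0,0],[0,0,0],0.4],[[-1,0,0],[0,0,0],0.4],[[-1,0,0],[0,0,0],0.4]]'

```text
clock: 17.32
eef_pos: [649.1, -102.6, 351.4]
eef_rot: [-3.134, 0.001, 1.614]
wrist_force: [-0.1, -0.6, 0.4]
finger_gap: 56.8
finger_force: 0.0
```

```bash
python3 go.py; python3 - <<'E'
from h import *
b=viewer.camera("wrist"); i=viewer.camera_info("wrist"); print(-i["R"].T@i["t"]); cv2.imwrite("pics/w7.png",b)
E
```

```text
t 17.32 p [ 649.1 -102.6  351.4] rot [-3.134e+00  1.000e-03  1.614e+00] q1,q6 [-0.21 -0.25] F [-0.1 -0.6  0.4] gap 56.8
[647.71657593 -23.95793908 512.95452074]
```

View pics/w7.png

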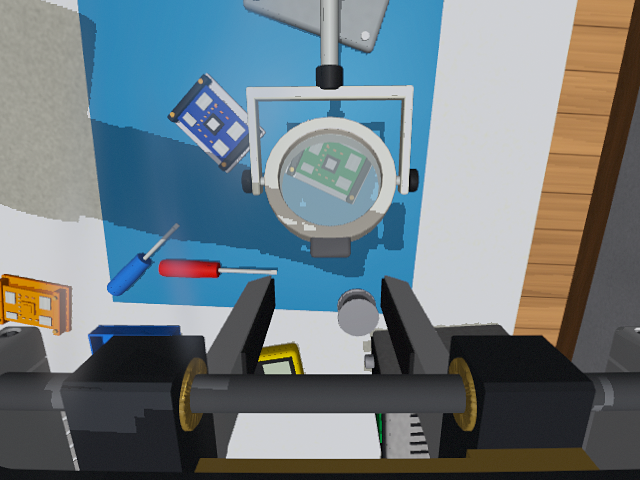

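The view shows the lens over the board. The trunnions are at (249,181) and (413,180), the chip at (331,164) through the lens, the bar at rows 88–100 and the lip at (331,247).

```bash
python3 - <<'E'
from h import *
I=viewer.camera_info("wrist")
f=lambda p,z:onz("wrist",p,z,I)[:2].round(1)
C=np.array([636.5,188.3])
print("trun mid",f((331.5,180.5),200),"chip",f((331,163.5),23))
b1,b2=f((247.5,88),208),f((413,88),208);print("bar inner top",b1,b2,(b1+b2)/2,"angle",np.arctan2(*(b1-b2)[::-1]))
print("bar outer top",f((330,99),208), "boom",f((331,30),207),"lip z212/225",f((331,247),212),f((331,247),225))
im=cv2.imread("pics/w7.png");g=cv2.cvtColor(im,cv2.COLOR_BGR2GRAY)
print("col350",g[80:105,360].tolist()); print("row140",g[140,240:270].tolist(),g[140,390:420].tolist()); print("col331 low",g[205:262,331].tolist()); print("chip row",g[163,312:352].tolist(),"col",g[145:185,326].tolist())
print("boomrow",g[30,310:350].tolist())
E
```

```text
trun mid [650.1 -57.4] chip [649.7 -54.1]
bar inner top [581.   12.5] [710.2  18.1] [645.6  15.3] angle -3.0982761126244323
bar outer top [645.9   7.1] boom [644.4  56.4] lip z212/225 [ 652.2 -112.9] [ 652.  -109.1]
col350 [139, 140, 140, 140, 139, 124, 207, 209, 209, 208, 208, 208, 208, 208, 209, 209, 207, 193, 137, 78, 116, 144, 141, 140, 140]
row140 [107, 92, 91, 96, 100, 98, 98, 100, 93, 193, 199, 198, 198, 197, 198, 199, 192, 122, 109, 107, 131, 143, 143, 142, 143, 143, 143, 143, 142, 141] [130, 129, 131, 131, 129, 130, 130, 130, 131, 125, 78, 83, 126, 194, 211, 209, 208, 208, 209, 209, 190, 109, 128, 128, 128, 128, 127, 127, 127, 127]
col331 low [150, 150, 151, 150, 151, 151, 151, 150, 151, 151, 151, 151, 150, 151, 151, 150, 151, 150, 150, 151, 135, 140, 150, 151, 151, 151, 150, 151, 151, 151, 152, 155, 129, 92, 84, 86, 87, 88, 88, 88, 88, 88, 89, 90, 92, 92, 92, 91, 92, 90, 85, 76, 71, 75, 78, 80, 79]
chip row [145, 145, 146, 145, 145, 144, 147, 144, 145, 145, 144, 130, 130, 130, 160, 181, 178, 180, 181, 178, 179, 179, 180, 181, 157, 127, 130, 137, 146, 145, 145, 145, 143, 144, 163, 179, 177, 177, 176, 175] col [152, 153, 151, 144, 154, 160, 152, 146, 146, 143, 137, 132, 128, 130, 128, 130, 131, 140, 160, 176, 183, 177, 151, 128, 129, 139, 146, 145, 144, 145, 145, 148, 160, 159, 146, 144, 144, 144, 145, 142]
boomrow [96, 103, 111, 119, 123, 127, 129, 134, 137, 142, 98, 146, 157, 167, 178, 182, 188, 192, 197, 203, 198, 191, 185, 177, 163, 151, 139, 115, 84, 104, 117, 168, 164, 163, 163, 165, 164, 165, 164, 163]
```

```bash
python3 - <<'E'
from h import *
I=viewer.camera_info("wrist"); g=cv2.cvtColor(cv2.imread("pics/w7.png"),cv2.COLOR_BGR2GRAY)[152:176,318:346]
n,l,s,c=cv2.connectedComponentsWithStats((g>158).astype(np.uint8));
for k in range(1,n):
    if s[k,4]>30: p=c[k]+[318,152]; print(p,s[k],onz("wrist",p,23,I).round(1))
S=viewer.camera("wrist") # shows tilt reference
E
python3 go.py 653 -122 300 1.615 653 -122 229 1.615
```

```text
[330.35294118 163.62352941] [ 7  6 12 12 85] [648.9 -54.3  23. ]
t 17.42 p [ 649.4 -101.2  351.9] rot [-3.135e+00  1.000e-03  1.616e+00] q1,q6 [-0.21 -0.25] F [-0.2  1.4 -0.3] gap 55.9
[ 653.    -122.     300.       1.615] [-0.084, 0.012, 0.208] [-0.002, 0.0, 0.0]
[ 653.    -122.     229.       1.615] [-0.083, 0.014, 0.492] [-0.002, 0.0, 0.0]
```

Request:
apply_moves --moves '[[[-0.082,0.013,0],[-0.002,0,0],1],[[-0.082,0.013,0],[-0.002,0,0],1],[[-0.082,0.013,0],[-0.002,0,0],1],[[-0.082,0.013,0],[-0.002,0,0],1],[[-0.082,0.013,0],[-0.002,0,0],1],[[-0.082,0.013,0.1],[-0.002,0,0],1],[[-0.082,0.013,0.1],[-0.002,0,0],1],[[-0.082,0.013,0.2],[-0.002,0,0],1],[[-0.082,0.013,0.25],[-0.002,0,0],1],[[-0.082,0.013,0.25],[-0.002,0,0],1],[[-0.082,0.013,0.25],[-0.002,0,0],1],[[-0.082,0.013,0.25],[-0.002,0,0],1]]'

```text
clock: 18.42
eef_pos: [653.5, -122.1, 291.3]
eef_rot: [3.14, 0.002, 1.615]
wrist_force: [-0.3, -0.6, -0.2]
finger_gap: 0.4
finger_force: 0.0
```

```bash
python3 go.py 653 -121 229 1.615; python3 -c "
from h import *
print(manip.tip_reach)"
```

```text
t 18.42 p [ 653.5 -122.1  291.3] rot [3.140e+00 2.000e-03 1.615e+00] q1,q6 [-0.24 -0.28] F [-0.3 -0.6 -0.2] gap 0.4
[ 653.    -121.     229.       1.615] [0.005, -0.002, 0.249] [0.001, 0.001, 0.0]
17.0
```

Request:
apply_moves --moves '[[[0.004,-0.002,0.03],[0,0,0],1],[[0.004,-0.002,0.06],[0,0,0],1],[[0.004,-0.002,0.09],[0,0,0],1],[[0.004,-0.002,0.11],[0,0,0],1],[[0.004,-0.002,0.13],[0,0,0],1],[[0.004,-0.002,0.15],[0,0,0],1],[[0.004,-0.002,0.17],[0,0,0],1],[[0.004,-0.002,0.19],[0,0,0],1],[[0.004,-0.002,0.2],[0,0,0],1],[[0.004,-0.002,0.21],[0,0,0],1]]'

```text
clock: 19.25
eef_pos: [653.1, -124.0, 238.5]
eef_rot: [3.138, 0.006, 1.613]
wrist_force: [0.6, -13.8, 9.4]
finger_gap: 0.4
finger_force: 7.5
```

Request:
apply_moves --moves '[[[0,0,0.01],[0,0,0],1],[[0,0,0.02],[0,0,0],1],[[0,0,0.03],[0,0,0],1],[[0,0,0.034],[0,0,0],1],[[0,0,0.034],[0,0,0],1],[[0,0,0.034],[0,0,0],1]]'

```text
clock: 19.75
eef_pos: [652.9, -122.6, 229.1]
eef_rot: [3.14, 0.003, 1.614]
wrist_force: [0.6, -6.1, 2.9]
finger_gap: 0.7
finger_force: 3.2
```

```bash
python3 go.py 653 -121 229 1.615
```

```text
t 19.75 p [ 652.9 -122.6  229.1] rot [3.140e+00 3.000e-03 1.614e+00] q1,q6 [-0.24 -0.28] F [ 0.6 -6.1  2.9] gap 0.7
[ 653.    -121.     229.       1.615] [0.007, 0.001, 0.0] [0.0, 0.001, -0.0]
```

Request:
apply_moves --moves '[[[0,0,-0.05],[0,0,0],1],[[0,0,-0.15],[0,0,0],1],[[0,0,-0.3],[0,0,0],1],[[0.08,0,-0.49],[0,0,0],0.4],[[0.08,0,-0.49],[0,0,0],0.4],[[0.08,0,-0.49],[0,0,0],0.4],[[0.08,0,-0.49],[0,0,0],0.4],[[0.08,0,-0.49],[0,0,0],0.4],[[0.08,0,-0.49],[0,0,0],0.4],[[0.08,0,-0.49],[0,0,0],0.4],[[0.08,0,-0.49],[0,0,0],0.4],[[0.08,0,-0.49],[0,0,0],0.4]]'

```text
clock: 20.75
eef_pos: [651.8, -101.4, 350.6]
eef_rot: [-3.141, 0.001, 1.615]
wrist_force: [0.0, 0.1, 0.9]
finger_gap: 55.3
finger_force: 0.0
```

```bash
python3 go.py; cat > chk.py <<'E'
from h import *
import sys
I=viewer.camera_info("wrist"); b=viewer.camera("wrist"); cv2.imwrite(f"pics/{sys.argv[1]}.png",b); cv2.imwrite("pics/dd.png",viewer.camera("side"))
g=cv2.cvtColor(b,cv2.COLOR_BGR2GRAY)
def pr(X):
    return cv2.projectPoints(np.array([X],float),cv2.Rodrigues(I["R"])[0],I["t"],I["camera_matrix"],np.array([I["k1"],0,0,0,0]))[0][0,0].round(1)
L=np.array([650,-57.5]);u=np.array([.044,-.999])
for th in(0,.1,.2,.3):
    o=[]
    for a,z in((-55,12),(-43,12),(43,12),(55,12),(50,12),(68,12),(68,4)):
        r=a*np.cos(th)-z*np.sin(th);h=200+a*np.sin(th)+z*np.cos(th);o.append(pr([*(L+r*u),h])[1])
    print(th,"rows ring in-out near/in/in/out, lip in/out/bottom",o)
print("col",331,"105-150",g[105:155,331].tolist());print("205-270",g[205:275,331].tolist())
print("bar360",g[78:105,360].tolist())
print("axis row",pr([*L,200]))
E
python3 chk.py w8
```

```text
t 20.75 p [ 651.8 -101.4  350.6] rot [-3.141e+00  1.000e-03  1.615e+00] q1,q6 [-0.21 -0.25] F [0.  0.1 0.9] gap 55.3
0 rows ring in-out near/in/in/out, lip in/out/bottom [np.float64(111.7), np.float64(127.7), np.float64(233.4), np.float64(247.0), np.float64(241.4), np.float64(261.3), np.float64(258.4)]
0.1 rows ring in-out near/in/in/out, lip in/out/bottom [np.float64(111.0), np.float64(126.6), np.float64(233.1), np.float64(247.1), np.float64(241.3), np.float64(262.2), np.float64(260.1)]
0.2 rows ring in-out near/in/in/out, lip in/out/bottom [np.float64(111.0), np.float64(126.1), np.float64(232.1), np.float64(246.6), np.float64(240.6), np.float64(262.2), np.float64(261.0)]
0.3 rows ring in-out near/in/in/out, lip in/out/bottom [np.float64(111.8), np.float64(126.2), np.float64(230.6), np.float64(245.4), np.float64(239.2), np.float64(261.4), np.float64(261.1)]
col 331 105-150 [208, 208, 209, 208, 208, 208, 209, 209, 183, 80, 115, 155, 152, 154, 153, 152, 161, 178, 179, 178, 177, 178, 178, 179, 170, 152, 152, 152, 160, 177, 179, 179, 180, 179, 179, 180, 171, 152, 146, 147, 147, 146, 147, 148, 147, 157, 162, 156, 148, 147]
205-270 [153, 152, 152, 152, 152, 153, 152, 153, 153, 152, 154, 155, 157, 129, 90, 117, 155, 165, 163, 163, 163, 162, 161, 162, 162, 162, 164, 134, 100, 101, 101, 103, 100, 100, 99, 99, 98, 98, 98, 96, 96, 94, 86, 71, 74, 81, 80, 80, 80, 79, 79, 79, 82, 79, 79, 80, 79, 79, 78, 79, 80, 78, 78, 79, 79, 77, 78, 76, 107, 123]
bar360 [209, 208, 208, 209, 201, 173, 104, 80, 111, 142, 141, 140, 139, 140, 139, 139, 140, 139, 141, 140, 139, 139, 140, 139, 139, 140, 139]
axis row [327.3 180.9]
```

```bash
cat > fit.py <<'E'
from h import *
import sys
from scipy.optimize import least_squares
I=viewer.camera_info("wrist"); b=viewer.camera("wrist"); cv2.imwrite(f"pics/{sys.argv[1]}.png",b)
g=cv2.cvtColor(b,cv2.COLOR_BGR2GRAY)
def pr(X): return cv2.projectPoints(np.array([X],float),cv2.Rodrigues(I["R"])[0],I["t"],I["camera_matrix"],np.array([I["k1"],0,0,0,0]))[0][0,0]
kn=[]
for x0,x1 in((225,265),(390,430)):
    m=(g[140:215,x0:x1]<55).astype(np.uint8); n,l,s,c=cv2.connectedComponentsWithStats(m); k=1+s[1:,4].argmax(); kn.append(c[k]+[x0,140]); print("knob",kn[-1],s[k])
row=np.mean(kn,0); print("axis mid",row,onz("wrist",row,200,I).round(1))
x=int(row[0]); c=g[:,x].astype(int); 
for a,bb in((60,130),(195,275)): print("edges",[(y,c[y],c[y+1]) for y in range(a,bb) if abs(c[y+1]-c[y])>14])
for X in(353,): c2=g[:,X].astype(int); print("bar",[(y,c2[y],c2[y+1]) for y in range(40,110) if abs(c2[y+1]-c2[y])>14])
L=onz("wrist",row,200,I)[:2];u=np.array([.044,-.999])
for th in np.arange(-.1,.5,.1):
    o=[]
    for a,z in((-55,12),(-43,12),(43,12),(55,12),(68,12)):
        r=a*np.cos(th)-z*np.sin(th);h=200+a*np.sin(th)+z*np.cos(th);o.append(float(pr([*(L+r*u),h])[1].round(1)))
    print(round(th,1),"nearout nearin farin farout lipout",o)
print("bar rows",pr([*(L-75*u),208])[1],pr([*(L-65*u),208])[1])
chip=g[:,:]; 
E
python3 fit.py w9; python3 go.py
```

```text
knob [246. 179.] [21 39  1  1  1]
knob [409.28217822 167.43069307] [ 15  16  10  24 202]
axis mid [327.64108911 173.21534653] [650.1 -51.  200. ]
edges [(74, np.int64(42), np.int64(210)), (83, np.int64(193), np.int64(137)), (84, np.int64(137), np.int64(81)), (97, np.int64(88), np.int64(143)), (98, np.int64(143), np.int64(174)), (99, np.int64(174), np.int64(210)), (112, np.int64(203), np.int64(130)), (113, np.int64(130), np.int64(91)), (114, np.int64(91), np.int64(142)), (123, np.int64(161), np.int64(178)), (129, np.int64(170), np.int64(149))]
edges [(218, np.int64(147), np.int64(112)), (219, np.int64(112), np.int64(90)), (220, np.int64(90), np.int64(144)), (221, np.int64(144), np.int64(163)), (231, np.int64(164), np.int64(141)), (232, np.int64(141), np.int64(106)), (272, np.int64(74), np.int64(107))]
bar [(42, np.int64(158), np.int64(129)), (43, np.int64(129), np.int64(152)), (47, np.int64(116), np.int64(94)), (48, np.int64(94), np.int64(71)), (51, np.int64(80), np.int64(112)), (52, np.int64(112), np.int64(140)), (71, np.int64(150), np.int64(201)), (82, np.int64(203), np.int64(184)), (83, np.int64(184), np.int64(125)), (84, np.int64(125), np.int64(81)), (86, np.int64(94), np.int64(144)), (103, np.int64(140), np.int64(156)), (104, np.int64(156), np.int64(209))]
-0.1 nearout nearin farin farout lipout [104.3, 120.8, 225.9, 239.0, 252.7]
0.0 nearout nearin farin farout lipout [103.0, 119.2, 225.9, 239.6, 254.1]
0.1 nearout nearin farin farout lipout [102.4, 118.2, 225.4, 239.6, 254.8]
0.2 nearout nearin farin farout lipout [102.6, 117.8, 224.4, 239.0, 254.7]
0.3 nearout nearin farin farout lipout [103.5, 118.0, 222.8, 237.6, 253.7]
0.4 nearout nearin farin farout lipout [105.1, 118.7, 220.6, 235.5, 251.8]
bar rows 76.09434549593107 89.88696136557269
t 20.9 p [ 651.8 -101.3  351. ] rot [3.142e+00 1.000e-03 1.615e+00] q1,q6 [-0.21 -0.25] F [ 0.1 -0.2 -0.3] gap 56.2
```

```bash
cat > side.py <<'E'
from h import *
import sys
y=float(sys.argv[1]); b=viewer.camera("side"); cv2.imwrite(f"pics/{sys.argv[2]}.png",b); I=viewer.camera_info("side"); g=cv2.cvtColor(b,cv2.COLOR_BGR2GRAY).astype(int)
def pr(X): return cv2.projectPoints(np.array([X],float),cv2.Rodrigues(I["R"])[0],I["t"],I["camera_matrix"],np.array([I["k1"],0,0,0,0]))[0][0,0]
L=np.array([650,y]);u=np.array([.044,-.999]); c=pr([*L,200]); print("centre",c)
for th in np.arange(-.1,.5,.1):
    o=[]
    for a,z in((-55,12),(-43,12),(43,12),(55,12),(68,12),(68,4),(55,-12)):
        r=a*np.cos(th)-z*np.sin(th);h=200+a*np.sin(th)+z*np.cos(th);o.append(float((pr([*(L+r*u),h])-c)[1].round(1)))
    print(round(th,1),"farout farin nearin nearout lipout lipbot ringbot",o)
for dx in(-16,0,16): x=int(round(c[0]))+dx; print("col",x,"from",int(c[1])-30,g[int(c[1])-30:int(c[1])+35,x].tolist())
E
python3 side.py -46.5 d9; sed -i 's/viewer.camera("side")/cv2.imread("pics\/d6.png")/' side.py; echo before; python3 side.py -57.5 dz; sed -i 's/cv2.imread("pics\/d6.png")/viewer.camera("side")/' side.py
```

```text
centre [418.33941991 238.72827208]
-0.1 farout farin nearin nearout lipout lipbot ringbot [-19.9, -16.6, 8.7, 12.5, 16.6, 19.6, 21.2]
0.0 farout farin nearin nearout lipout lipbot ringbot [-18.2, -15.3, 6.7, 10.0, 13.7, 16.9, 19.5]
0.1 farout farin nearin nearout lipout lipbot ringbot [-16.3, -13.9, 4.6, 7.4, 10.5, 13.9, 17.6]
0.2 farout farin nearin nearout lipout lipbot ringbot [-14.3, -12.4, 2.5, 4.8, 7.3, 10.9, 15.5]
0.3 farout farin nearin nearout lipout lipbot ringbot [-12.1, -10.7, 0.4, 2.1, 3.9, 7.7, 13.2]
0.4 farout farin nearin nearout lipout lipbot ringbot [-9.8, -8.9, -1.8, -0.7, 0.5, 4.4, 10.8]
col 402 from 208 [198, 196, 196, 193, 180, 167, 155, 94, 20, 18, 68, 239, 238, 195, 140, 148, 237, 236, 235, 197, 114, 120, 151, 180, 180, 181, 181, 185, 187, 197, 199, 195, 166, 142, 142, 142, 144, 120, 115, 116, 116, 115, 117, 116, 109, 114, 155, 157, 157, 155, 157, 158, 158, 157, 156, 155, 157, 155, 155, 153, 145, 128, 101, 79, 63]
col 418 from 208 [239, 239, 238, 239, 238, 239, 239, 238, 239, 234, 239, 238, 175, 139, 170, 237, 235, 158, 130, 132, 157, 185, 186, 185, 186, 187, 
[... 1434 characters left out ...]
90, 96, 99, 89, 79, 66, 59, 61, 61]
col 420 from 211 [239, 238, 239, 239, 238, 239, 239, 239, 239, 229, 239, 235, 144, 136, 134, 131, 120, 111, 110, 110, 110, 109, 115, 158, 178, 195, 197, 193, 156, 89, 58, 58, 123, 157, 157, 157, 157, 154, 138, 116, 93, 110, 111, 110, 110, 110, 110, 108, 95, 62, 61, 62, 61, 61, 62, 62, 62, 73, 102, 107, 92, 62, 77, 110, 110]
col 436 from 211 [237, 237, 238, 239, 237, 238, 238, 239, 239, 232, 229, 185, 120, 91, 92, 91, 95, 147, 220, 229, 238, 237, 237, 224, 161, 120, 182, 229, 169, 146, 141, 156, 182, 182, 181, 179, 159, 135, 168, 222, 198, 188, 143, 110, 110, 110, 110, 110, 109, 110, 110, 111, 110, 109, 110, 109, 110, 110, 110, 110, 109, 109, 110, 110, 110]
```

The side view puts the tilt at about 0, so the lens is level. Pressing the lip slid the boom in by about 11 mm, though, so I'll loosen the clamp again, redraw the boom and retighten.

Request:
apply_moves --moves '[[[1,0,0],[0,0,0],0.6],[[1,0,0],[0,0,0],0.6],[[1,0,0],[0,0,0],0.6],[[1,0,0],[0,0,0],0.6],[[1,0,0],[0,0,0],0.6],[[1,0,0],[0,0,0],0.6],[[1,0,0],[0,0,0],0.6],[[1,0,0],[0,0,0],0.6],[[1,0,0],[0,0,0],0.6]]'

```text
clock: 21.7
eef_pos: [640.7, 148.3, 350.8]
eef_rot: [3.142, 0.001, 1.615]
wrist_force: [0.5, 0.5, 0.9]
finger_gap: 37.6
finger_force: 0.0
```

```bash
python3 - <<'E'
from h import *
b=viewer.camera("wrist"); cv2.imwrite("pics/w10.png",b)
c,s,m=blob(b,(0,150,90),(8,255,255),(250,100,400,260));print(c,s,onz("wrist",c,258))
ys,xs=np.nonzero(m);print(cv2.minAreaRect(np.c_[xs,ys].astype(np.float32)))
E
python3 go.py 636.5 188.3 300 1.62 636.5 188.3 253 1.62
```

```text
[322.70787468 195.24724809] [  62   61   23   70 1181] [636.22251226 187.64414861 258.        ]
((73.0, 95.5), (69.0, 22.0), 90.0)
t 21.75 p [640.8 147.6 350.9] rot [3.141e+00 1.000e-03 1.614e+00] q1,q6 [0.17 0.13] F [ 0.2 -1.1  0.2] gap 37.7
[636.5  188.3  300.     1.62] [0.164, -0.01, 0.203] [0.0, 0.0, -0.002]
[636.5  188.3  253.     1.62] [0.164, -0.01, 0.391] [0.0, 0.0, -0.002]
```

Request:
apply_moves --moves '[[[0.164,-0.01,0],[0,0,-0.002],0.6],[[0.164,-0.01,0.1],[0,0,-0.002],0.6],[[0.164,-0.01,0.2],[0,0,-0.002],0.6],[[0.164,-0.01,0.3],[0,0,-0.002],0.6],[[0.164,-0.01,0.38],[0,0,-0.002],0.6],[[0.164,-0.01,0.385],[0,0,-0.002],0.6],[[0.164,-0.01,0.385],[0,0,-0.002],1],[[0.164,-0.01,0.385],[0,0,-0.002],1],[[0.164,-0.01,0.385],[0,0,-0.002],1],[[0.164,-0.01,0.385],[0,0,-0.002],1],[[0.164,-0.01,0.385],[0,0,-0.002],1],[[0.164,-0.01,0.385],[0,0,-0.002],1]]' --squeeze 30

```text
clock: 22.75
eef_pos: [635.8, 189.0, 256.3]
eef_rot: [-3.141, 0.001, 1.621]
wrist_force: [-10.5, -3.3, 6.5]
finger_gap: 15.4
finger_force: 30.0
```

Request:
apply_moves --moves '[[[0,0,0],[0,0,0],1],[[0,0,0],[0,0,-0.03],1],[[0,0,0],[0,0,-0.06],1],[[0,0,0],[0,0,-0.09],1],[[0,0,0],[0,0,-0.12],1],[[0,0,0],[0,0,-0.15],1],[[0,0,0],[0,0,-0.18],1],[[0,0,0],[0,0,-0.21],1],[[0,0,0],[0,0,-0.25],1],[[0,0,0],[0,0,-0.29],1],[[0,0,0],[0,0,-0.33],1],[[0,0,0],[0,0,-0.34],1]]'

```text
clock: 23.75
eef_pos: [635.1, 188.3, 256.1]
eef_rot: [-3.138, -0.001, 2.697]
wrist_force: [-17.6, -7.4, 7.6]
finger_gap: 15.6
finger_force: 30.0
```

Request:
apply_moves --moves '[[[0,0,0],[0,0,0],1],[[0,0,0],[0,0,0],0.45],[[0,0,0],[0,0,0],0.45],[[0,0,0],[0,0,0],0.45],[[0,0,0],[0,0,0],0.45],[[0,0,-0.15],[0,0,0],0.45],[[0,0,-0.24],[0,0,0.06],0.45],[[0,0,-0.24],[0,0,0.12],0.45],[[0,0,-0.24],[0,0,0.18],0.45],[[0,0,-0.24],[0,0,0.23],0.45],[[0,0,-0.24],[0,0,0.28],0.45],[[0,0,-0.24],[0,0,0.34],0.45]]'

```text
clock: 24.75
eef_pos: [636.5, 189.4, 314.7]
eef_rot: [3.141, 0.001, 1.934]
wrist_force: [-0.8, -0.0, 0.1]
finger_gap: 51.9
finger_force: 0.0
```

```bash
python3 go.py 641.8 68.4 310 1.615 641.8 68.4 203 1.615
```

```text
t 24.75 p [636.5 189.4 314.7] rot [3.141e+00 1.000e-03 1.934e+00] q1,q6 [ 0.23 -0.13] F [-0.8 -0.   0.1] gap 51.9
[641.8    68.4   310.      1.615] [-0.46, -0.152, 0.019] [0.0, 0.0, 0.101]
[641.8    68.4   203.      1.615] [-0.46, -0.152, 0.447] [0.0, 0.0, 0.101]
```

Request:
apply_moves --moves '[[[-0.2,-0.07,0],[0,0,0.04],0.45],[[-0.35,-0.11,0],[0,0,0.08],0.45],[[-0.46,-0.152,0],[0,0,0.101],0.45],[[-0.46,-0.152,0.05],[0,0,0.101],0.45],[[-0.46,-0.152,0.15],[0,0,0.101],0.45],[[-0.46,-0.152,0.25],[0,0,0.101],0.45],[[-0.46,-0.152,0.35],[0,0,0.101],0.45],[[-0.46,-0.152,0.42],[0,0,0.101],0.45],[[-0.46,-0.152,0.445],[0,0,0.101],0.45],[[-0.46,-0.152,0.445],[0,0,0.101],0.45]]'

```text
clock: 25.58
eef_pos: [642.1, 68.2, 202.2]
eef_rot: [-3.14, 0.001, 1.622]
wrist_force: [-0.6, -0.4, 0.6]
finger_gap: 51.8
finger_force: 0.0
```

```bash
python3 arc.py 1.615 1; python3 go.py 643.6 27.9 203 1.615
```

```text
r 120.1876444301458 bearing 1.6174676664021945 yaw 1.6224395144126385 gap 51.81829529956287 [-0.58156557 -0.36695128  0.61933129] 25.5833
1.615 [0.0, -0.001, 0.0] [0, 0, np.float64(0.002)]
t 25.58 p [642.1  68.2 202.2] rot [-3.140e+00  1.000e-03  1.622e+00] q1,q6 [ 0.05 -0.  ] F [-0.6 -0.4  0.6] gap 51.8
[643.6    27.9   203.      1.615] [-0.161, -0.002, -0.003] [-0.001, 0.0, 0.002]
```

Request:
apply_moves --moves '[[[-0.03,0,0],[0,0,0],0.45],[[-0.06,0,0],[0,0,0],0.45],[[-0.08,0,0],[0,0,0],0.45],[[-0.1,-0.001,0],[0,0,0],0.45],[[-0.12,-0.001,0],[0,0,0],0.45],[[-0.135,-0.002,0],[0,0,0],0.45],[[-0.148,-0.002,0],[0,0,0],0.45],[[-0.156,-0.002,0],[0,0,0],0.45],[[-0.16,-0.002,0],[0,0,0],0.45],[[-0.161,-0.002,0],[0,0,0],0.45],[[-0.161,-0.002,0],[0,0,0],0.45]]'

```text
clock: 26.5
eef_pos: [644.0, 28.0, 203.5]
eef_rot: [-3.142, 0.001, 1.623]
wrist_force: [0.5, 0.5, 1.4]
finger_gap: 51.4
finger_force: 0.5
```

Request:
apply_moves --moves '[[[0,0,0],[0,0,0],0.45],[[0.03,0,-0.15],[0,0,0],0.45],[[0.03,0,-0.3],[0,0,0],0.45],[[0.03,0,-0.42],[0,0,0],0.45],[[0.2,0,-0.45],[0,0,-0.04],0.45],[[0.4,0,-0.45],[0,0,-0.08],0.45],[[0.6,0,-0.45],[0,0,-0.12],0.45],[[0.64,0,-0.45],[0,0,-0.16],0.45],[[0.64,0,-0.45],[0,0,-0.2],0.55],[[0.64,0,-0.45],[0,0,-0.24],0.6],[[0.64,0,-0.45],[0,0,-0.28],0.6],[[0.64,0,-0.45],[0,0,-0.32],0.6]]'

```text
clock: 27.5
eef_pos: [635.6, 188.0, 315.4]
eef_rot: [-3.14, 0.0, 2.629]
wrist_force: [-0.6, -0.6, 0.4]
finger_gap: 37.6
finger_force: 0.0
```

```bash
python3 go.py 636.5 188.3 300 2.697 636.5 188.3 253.5 2.697
```

```text
t 27.5 p [635.6 188.  315.4] rot [-3.14   0.     2.629] q1,q6 [ 0.23 -0.83] F [-0.6 -0.6  0.4] gap 37.6
[636.5   188.3   300.      2.697] [-0.003, 0.003, 0.062] [-0.001, 0.0, -0.022]
[636.5   188.3   253.5     2.697] [-0.002, 0.003, 0.248] [-0.001, 0.0, -0.022]
```

Request:
apply_moves --moves '[[[-0.002,0.003,0.1],[0,0,-0.022],0.6],[[-0.002,0.003,0.2],[0,0,-0.022],0.6],[[-0.002,0.003,0.24],[0,0,-0.022],0.6],[[-0.002,0.003,0.24],[0,0,-0.022],0.6],[[-0.002,0.003,0.24],[0,0,-0.022],1],[[-0.002,0.003,0.24],[0,0,-0.022],1],[[-0.002,0.003,0.24],[0,0,-0.022],1],[[-0.002,0.003,0.24],[0,0,-0.022],1],[[-0.002,0.003,0.24],[0,0,-0.022],1],[[-0.002,0.003,0.24],[0,0,-0.022],1],[[-0.002,0.003,0.24],[0,0,-0.022],1],[[-0.002,0.003,0.24],[0,0,-0.022],1]]'

```text
clock: 28.5
eef_pos: [636.5, 187.4, 257.2]
eef_rot: [-3.14, 0.002, 2.691]
wrist_force: [-4.7, -5.9, 5.8]
finger_gap: 15.1
finger_force: 30.0
```

Request:
apply_moves --moves '[[[0,0,0],[0,0,0.03],1],[[0,0,0],[0,0,0.06],1],[[0,0,0],[0,0,0.09],1],[[0,0,0],[0,0,0.12],1],[[0,0,0],[0,0,0.15],1],[[0,0,0],[0,0,0.18],1],[[0,0,0],[0,0,0.21],1],[[0,0,0],[0,0,0.24],1],[[0,0,0],[0,0,0.27],1],[[0,0,0],[0,0,0.3],1],[[0,0,0],[0,0,0.325],1],[[0,0,0],[0,0,0.338],1]]'

```text
clock: 29.5
eef_pos: [636.0, 187.0, 257.3]
eef_rot: [-3.141, 0.003, 1.624]
wrist_force: [-10.0, -8.6, 7.1]
finger_gap: 15.3
finger_force: 30.0
```

Request:
apply_moves --moves '[[[0,0,0],[0,0,0],1],[[0,0,0],[0,0,0],1],[[0,0,0],[0,0,0],0.45],[[0,0,0],[0,0,0],0.45],[[0,0,0],[0,0,0],0.45],[[0,0,0],[0,0,0],0.45],[[0,0,-0.1],[0,0,0],0.45],[[0,0,-0.2],[0,0,0],0.45],[[0,0,-0.39],[0,0,0],0.45],[[-0.2,0,-0.39],[0,0,0],0.45],[[-0.2,0,-0.39],[0,0,0],0.45],[[-0.2,0,-0.39],[0,0,0],0.45]]'

```text
clock: 30.5
eef_pos: [639.8, 136.5, 354.0]
eef_rot: [3.14, 0.001, 1.627]
wrist_force: [-0.4, 0.5, -0.9]
finger_gap: 52.0
finger_force: 0.0
```

```bash
python3 go.py; python3 - <<'E'
from h import *
I=viewer.camera_info("wrist"); b=viewer.camera("wrist"); cv2.imwrite("pics/w11.png",b)
c,s,m=blob(b,(0,150,90),(8,255,255),(250,100,400,260));print(c,s,onz("wrist",c,258,I))
ys,xs=np.nonzero(m);print(cv2.minAreaRect(np.c_[xs,ys].astype(np.float32)))
E
```

```text
t 30.5 p [639.8 136.5 354. ] rot [3.140e+00 1.000e-03 1.627e+00] q1,q6 [0.15 0.1 ] F [-0.4  0.5 -0.9] gap 52.0
[325.33989726 178.3125    ] [  65   44   23   70 1168] [636.0098845  188.01226062 258.        ]
((76.0, 78.5), (22.0, 69.0), 0.0)
```

Request:
apply_moves --moves '[[[-0.95,-0.01,0],[0,0,0],0.4],[[-0.95,-0.01,0],[0,0,0],0.4],[[-0.95,-0.01,0],[0,0,0],0.4],[[-0.95,-0.01,0],[0,0,0],0.4],[[-0.95,-0.01,0],[0,0,0],0.4],[[-0.95,-0.01,0],[0,0,0],0.4],[[-0.95,-0.01,0],[0,0,0],0.4],[[-0.95,-0.01,0],[0,0,0],0.4],[[-0.95,-0.01,0],[0,0,0],0.4],[[-0.95,-0.01,0],[0,0,0],0.4],[[-0.95,-0.01,0],[0,0,0],0.4]]'

```text
clock: 31.47
eef_pos: [651.1, -97.0, 353.6]
eef_rot: [3.142, 0.001, 1.632]
wrist_force: [0.2, -0.6, -0.4]
finger_gap: 56.5
finger_force: 0.0
```

```bash
python3 go.py; python3 side.py -55.5 d12; cat > cen.py <<'E'
from h import *
import sys
I=viewer.camera_info("wrist"); b=viewer.camera("wrist"); cv2.imwrite(f"pics/{sys.argv[1]}.png",b); g=cv2.cvtColor(b,cv2.COLOR_BGR2GRAY)
for x0,x1 in((230,262),(396,432)):
    n,l,s,c=cv2.connectedComponentsWithStats((g[150:200,x0:x1]<60).astype(np.uint8)); 
    for k in range(1,n):
        if s[k,4]>15: print("knob",c[k]+[x0,150],s[k],onz("wrist",c[k]+[x0,150],200,I).round(1))
q=g[145:185,305:355]; n,l,s,c=cv2.connectedComponentsWithStats((q>158).astype(np.uint8))
for k in range(1,n):
    if 40<s[k,4]<200: p=c[k]+[305,145]; print("chip?",p,s[k],onz("wrist",p,23,I).round(1))
for x in(300,365): c2=g[:,x].astype(int); print("bar",x,[(y,int(c2[y]),int(c2[y+1])) for y in range(60,112) if abs(c2[y+1]-c2[y])>20])
for y in(130,140): r=g[y].astype(int); print("row",y,[(x,int(r[x]),int(r[x+1])) for x in list(range(235,280))+list(range(385,425)) if abs(r[x+1]-r[x])>25])
for p in((328,86),(328,98)): print(p,onz("wrist",p,208,I).round(1))
E
python3 cen.py w12
```

```text
t 31.47 p [651.1 -97.  353.6] rot [3.142e+00 1.000e-03 1.632e+00] q1,q6 [-0.2  -0.26] F [ 0.2 -0.6 -0.4] gap 56.5
centre [419.3833072  241.07724638]
-0.1 farout farin nearin nearout lipout lipbot ringbot [-20.1, -16.8, 8.9, 12.7, 16.9, 19.8, 21.4]
0.0 farout farin nearin nearout lipout lipbot ringbot [-18.4, -15.5, 6.8, 10.2, 13.9, 17.1, 19.7]
0.1 farout farin nearin nearout lipout lipbot ringbot [-16.5, -14.1, 4.8, 7.6, 10.7, 14.2, 17.8]
0.2 farout farin nearin nearout lipout lipbot ringbot [-14.5, -12.5, 2.6, 4.9, 7.5, 11.1, 15.7]
0.3 farout farin nearin nearout lipout lipbot ringbot [-12.3, -10.8, 0.5, 2.2, 4.1, 7.9, 13.4]
0.4 farout farin nearin nearout lipout lipbot ringbot [-10.0, -9.1, -1.7, -0.6, 0.7, 4.6, 10.9]
col 403 from 211 [197, 195, 190, 179, 165, 153, 119, 36, 16, 53, 199, 239, 223, 139, 143, 203, 237, 236, 211, 120, 116, 123, 154, 180, 181, 180, 182, 191, 198, 200, 197, 177, 148, 160, 237, 232, 145, 114, 116, 116, 116, 116, 116, 117, 118, 134, 155, 155, 157, 158, 157, 156, 155, 156, 155, 155, 154, 148, 133, 104, 81, 65, 72, 110, 111]
col 419 from 211 [239, 239, 239, 
[... 1162 characters left out ...]
5854 182.6097561 ] [29 35 13  5 41] [665.2 -74.3  23. ]
bar 300 [(90, 145, 208), (101, 198, 168), (102, 168, 95), (104, 109, 143)]
bar 365 [(60, 102, 123), (90, 134, 188), (102, 194, 143), (103, 143, 79), (104, 79, 117), (105, 117, 142)]
row 130 [(240, 202, 166), (241, 166, 122), (246, 99, 156), (247, 156, 194), (254, 176, 120), (257, 109, 173), (258, 173, 129), (397, 110, 79), (399, 90, 152), (400, 152, 209), (408, 186, 124)]
row 140 [(235, 192, 140), (236, 140, 103), (246, 93, 155), (247, 155, 195), (254, 194, 130), (276, 147, 180), (277, 180, 206), (396, 124, 78), (398, 81, 123), (399, 123, 182), (407, 191, 106), (424, 121, 161)]
(328, 86) [644.8  21.1 208. ]
(328, 98) [645.3  12.3 208. ]
```

```bash
python3 -c "
from cell import manip
print(manip.sign_off())"
```

```text
the job is handed in; nothing more can be done
None
```

The job is handed in: the lens stands within about 2 mm of the green board's chip, level, with the clamp tight by camera measurement. Pressing the lens level slid the clamped boom in about 11 mm, so I loosened, redrew and retightened it, making the final tightening come after the swing and levelling.

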